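# Mount the sample plate on the reader's two pins

### The arm

A 6-joint arm with a two-finger parallel gripper is mounted at the origin on the work surface. World frame = base frame: x ahead of the robot, y to its left, z up, the work surface at z = 0. Lengths are in m, angles in degrees, forces in N, time in s.
With the tool pointing down it reaches from about 0.3 to 0.75 m from the base axis. Payload 8.5 kg.
Tool frame: the origin (TCP) lies at the very end of the fingers, on their centre line; the grasp point (between the pads) lies 19 mm behind it (grip_depth is the distance from the TCP to the grasp point, in m); z points along the fingers, y is the direction in which the jaws open and shut (so a half turn about z gives the same grasp; the last joint's range is limited). The gripper opens to 85 mm and grips with 20 to 120 N. Pads are 22 mm wide; open, the fingers measure 114 mm over their backs; the gripper's body (76 mm by 85 mm) begins 54 mm behind the grasp point. The pads swing forward as they close: fully open they stand 13 mm farther back than shut.
Start: joints at [62.607, 21.807, 74.336, -0, 83.858, -12.336], TCP at [0.143, 0.531, 0.231] pointing down, gripper open.
Joint ranges: [-178.18, 178.18], [-50.72, 133.34], [12.68, 142.11], [-81.47, 261.47], [9.98, 163.14], [-165.26, 165.26]. Speed limits (degrees/s): [136.94, 136.94, 180, 180, 180, 180].

### API

Orientations are given as a 3x3 rotation matrix whose columns are the frame's x, y, z axes.
In Python, from rig import observe, get_image, close_job, silhouettes, grip_depth gives the robot as it stands. The module is installed in compiled form; this text tells all that it offers.
- The arm moves only by the shell command python3 -m crank 'ROWS' [FORCE]. ROWS is a JSON object of lists of equal length, an entry for each row: "slide": the shift along the tool's x, y, z in m, a list of three; "roll": the turn about the tool's z in rad; "grip": the finger opening in m, from 0 to 0.0854. A call has exactly 8 rows; each row is the pose to reach, as a shift and turn from the pose commanded when the call began, along the tool's axes at that moment; what a row does not reach only later rows make up. A row lasts 1/10 s, in which the tool goes at most 50 mm and 8.59 degrees, less where a joint would pass 70% of its speed; a pose out of reach is approached as far as the arm can. A call with a gripper value outside its range is refused whole. The fingers move at their own pace and stop on an object; FORCE is the grip in N (left out, the last holds). Time passes only in rows, so rows that repeat a pose let the fingers close, or fill a call up. It gives the time, the measured TCP pose, the force and the opening at its end, in the units of the state.
- observe(): the state, without advancing time (a new reading comes with each control period).
- get_image(name): name is "scene" or "top" or "wrist"; returns a dict with "frame" (480x640x3 uint8, red, green, blue), "fx", "fy", "cx", "cy" (pixels), "xyz" and "rotation" of the camera in the world. Camera axes: x right, y down, z forward; pixel columns grow to the right and rows downward; lengths in m; the calibration is good to about 2 mm. A picture is of the moment at which its call begins. There is no depth.
- close_job(): hands the job in, once; it reports no verdict.
Trained networks look in a picture, given as the dict that the camera call returned (one of the last four; its "shot" number tells which), for a name from the list of things; names that differ only in an ending like _2 or _b are one class to them, and where a whole thing is asked for, a point or a joint stands for the part that bears it (a point fixed in the world has none). Each returns a list of dicts, best first, with "confidence" (0 to 1); they miss things now and then, are a little off and sometimes report something else, mostly with a low value. They report only what shows in the picture. A call takes as long as a camera call. They do not tell look-alikes from the thing itself.
- silhouettes(target, picture): "pixels" (480x640 bool, what is visible of it) and "box" ([centre column, centre row, width, height] in pixels, round what is visible of it).
The state is a dict: "time_s": time; "q": joint angles; "qvel": joint speeds; "joint_efforts": joint torques, N m; "position": TCP position; "tool_rot": TCP orientation; "ft_force": force on the tool from outside, world axes, zero at the start; "wrist_torque": the same for the moment, N m; "grip_width": finger opening in m.
Only numpy, scipy, OpenCV 4.12 (cv2) and the standard library are available. Lean on these libraries where they do the work, as an engineer would, in place of code of your own. Each camera call takes 0.05 s, during which the arm holds its last target.

### The job

Lift the aluminium sample plate out of its tray by its upright tab, set it down flat on the low rubber-topped block and let go. Then take it by its two long edges, slide its tab end in under the reader's overhanging head, and lower it so both holes go onto the two pins together and it sits fully home, flat on the pedestal; let go. Leave the vials, the dark ring and the spatula undisturbed.

Things in the scene. Friction and masses are not known exactly. Their poses are not given: they have to be found in the camera images.
- plate_mid (a point): Centre of the loose sample plate's slab, half-way up its thickness. Bare aluminium slab 180 (x) x 50 (y) x 8 (z) mm, about 0.18 to 0.29 kg, with an upright tab at its +x end, six small white cup rims on top (2.5 mm high, between the two holes) and two through holes on its centre line. Axes: x along its length towards the tab, y across its width, z up when it lies right way up. It starts lying in the tray, which hides its long edges.
- tab_mid (a point): Centre of the plate's upright tab: 10 mm thick along the plate's x, 36 mm wide along y, standing 34 mm above the plate's top face. This point is 80 mm towards +x and 21 mm above plate_mid. Axes as plate_mid.
- hole_big (a point): Centre of the plate's larger through hole (14 mm diameter) at the underside, 72 mm from plate_mid towards -x and 4 mm below it.
- hole_small (a point): Centre of the plate's smaller through hole (9 mm diameter) at the underside, 20 mm from plate_mid towards +x (the tab side) and 4 mm below it.
- tray: Fixed shallow grey plastic storage tray on the bench, outside 196 (x) x 64 (y) x 12.5 (z) mm, walls and floor 4 mm, so the plate's top lies about level with its rim with 3 to 4 mm play all round. Origin: centre of its underside; x along its length towards the plate's tab.
- block_top (a point): Centre of the top face of the fixed dark parking block with a rubber top, 110 (x) x 34 (y) mm, 30 mm above the bench. The plate overhangs it on all sides, so its long edges can be gripped there. x along the block's length.
- stage: The reader, fixed. Grey base 290 x 130 x 12 mm (x -100 to +190), aluminium pedestal 190 (x) x 34 (y) mm centred on the origin, flat top 60 mm above the bench, with two upright pins; a column 90 wide from x = +110 to +180 carries the head. Origin on the bench under the middle of the seated plate; seated, the plate's x axis lies along the reader's x, its tab under the head.
- head_front (a point): Middle of the lower front edge of the reader's dark overhanging head: 45 mm from the reader's origin towards +x, 142 mm above the bench (82 above the pedestal). The head runs from here to x = +180, 84 mm wide, 50 mm high. A gripper does not fit under it, so the tab cannot be held there. Axes as the reader.
- pin_big (a point): Foot of the thicker pin (12 mm diameter, 16 mm tall with the top 6 mm tapered) at the pedestal's top face, 72 mm from the reader's origin towards -x. Takes the larger hole (1 mm play all round).
- pin_small (a point): Foot of the thinner pin (7 mm diameter, 16 mm tall with the top 6 mm tapered, a blunt 1 mm tip) at the pedestal's top face, 20 mm from the reader's origin towards +x. Takes the smaller hole (1 mm play all round).
- vial_a: Capped glass vial, 28 mm across, 55 mm tall, standing; bystander. Origin: centre of its underside.
- vial_b: A second such vial; bystander.
- graphite_ring: Dark ring lying flat, 72 mm across, 22 mm high; bystander. Origin: centre of its underside.
- spatula: Slim steel lab spatula lying on the bench, 157 mm long, 6 mm high; bystander. Origin near its middle, on the underside.
Mind the look-alikes: they are no part of the job. What is meant by the tray is not yellow, and is the smaller of those in its own colour.

How it is judged:
By the outcome, as a careful person would: the job done as asked, in the order asked, and still so for the second after the job is handed in, with the robot touching nothing.
It also fails if it takes over 72 s, if anything falls off the work surface, if the arm or the gripper's body presses on something with over 40 N, if the wrist force passes 120 N, or if a joint passes its speed limit or range.

## Working session

There is one attempt and no reset: what is moved stays moved. The work goes in short steps, Python scripts to look and compute and a shell command to move; the robot and the scene stay as the last step left them, time stands still between calls to the robot, and variables do not carry over. Pictures are saved under pics/ and viewed, and the job is handed in when it is done.

```bash
mkdir -p pics; ls
python3 - <<'E'
from rig import *
import cv2,numpy as np
s=observe(); print({k:np.round(v,3).tolist() for k,v in s.items()}, grip_depth)
for n in ["scene","top","wrist"]:
    p=get_image(n); cv2.imwrite(f"pics/{n}0.png",p["frame"][:,:,::-1]); print(n,p["fx"],p["fy"],p["cx"],p["cy"],np.round(p["xyz"],4).tolist(),np.round(p["rotation"],4).tolist(),p["shot"])
E
```

```text
pics
{'time_s': 0.0, 'q': [62.607, 21.842, 74.385, -0.001, 83.859, -12.337], 'qvel': [-0.036, -0.092, -0.009, -0.039, -0.111, -0.008], 'joint_efforts': [-0.0, -44.846, -23.127, -0.0, 0.005, -0.0], 'position': [0.143, 0.531, 0.231], 'tool_rot': [[-0.966, 0.26, -0.001], [0.26, 0.966, -0.001], [0.0, -0.001, -1.0]], 'ft_force': [1.349, 0.169, -0.439], 'wrist_torque': [0.012, 0.005, -0.048], 'grip_width': 0.085} 0.0187
scene 518.3915340631389 518.3915340631389 317.84092922100467 243.09667302863846 [1.5001, 0.2821, 0.7524] [[-0.2029, 0.5254, -0.8263], [0.979, 0.0922, -0.1818], [-0.0193, -0.8459, -0.533]] 1
top 522.9114982237876 522.9114982237876 320.03017011244316 239.13437147507744 [0.4441, 0.0392, 1.2384] [[0.0263, -0.9985, 0.0486], [-0.9996, -0.0258, 0.0119], [-0.0106, -0.0489, -0.9987]] 2
wrist 349.66060282016304 349.66060282016304 323.0371239884219 245.63747797477203 [0.0723, 0.549, 0.3731] [[0.2602, 0.9252, 0.2761], [0.9655, -0.2491, -0.0754], [-0.001, 0.2862, -0.9582]] 3
```

View pics/top0.png

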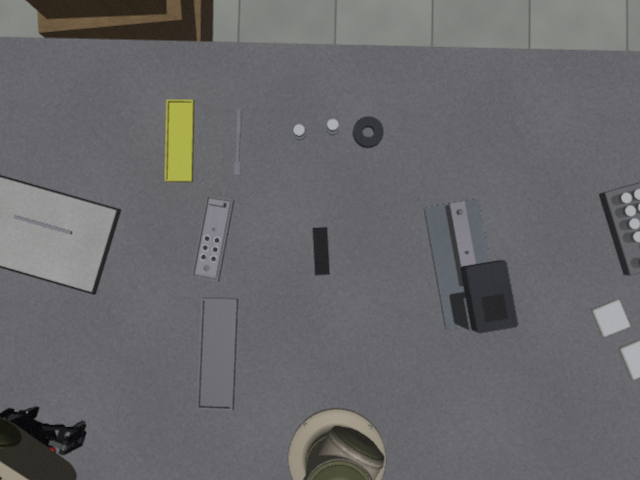

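View pics/scene0.png

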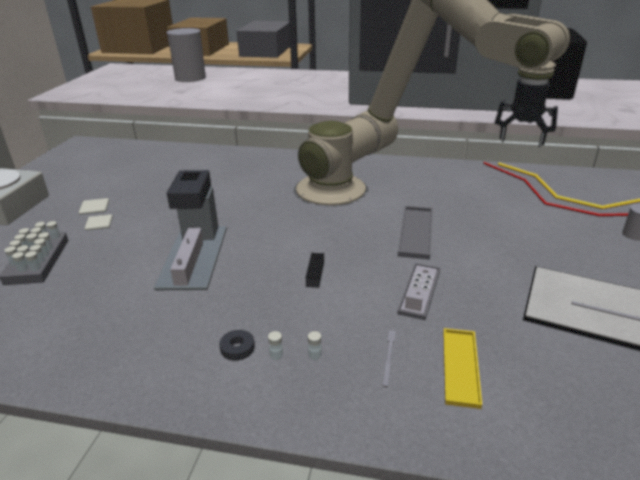

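View pics/wrist0.png

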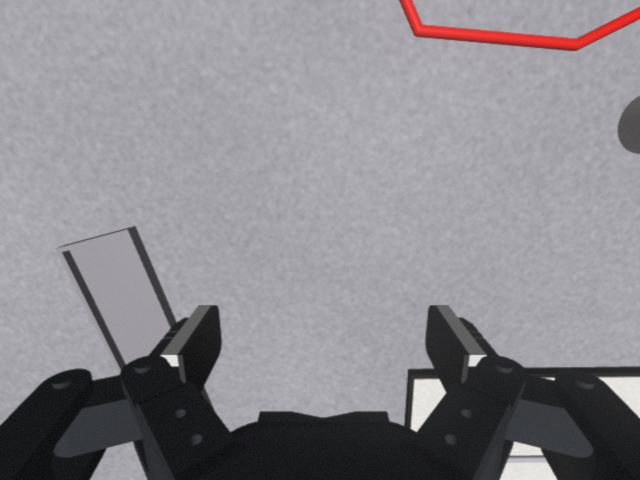

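Candidate trays in the top view: yellow (180,140), plain grey (219,352), and the smaller grey one holding the plate (213,238). "Not yellow and the smaller in its colour" gives (213,238). I'll measure and confirm it.

```bash
cat > h.py <<'E'
from rig import *
import cv2,numpy as np
def ray(p,uv):
    uv=np.atleast_2d(np.asarray(uv,float))
    d=np.c_[(uv[:,0]-p["cx"])/p["fx"],(uv[:,1]-p["cy"])/p["fy"],np.ones(len(uv))]
    return np.array(p["xyz"]),d@np.array(p["rotation"]).T
def onz(p,uv,z):
    o,d=ray(p,uv); return o+d*((z-o[2])/d[:,2])[:,None]
def proj(p,X):
    c=(np.atleast_2d(X)-np.array(p["xyz"]))@np.array(p["rotation"])
    return np.c_[c[:,0]/c[:,2]*p["fx"]+p["cx"],c[:,1]/c[:,2]*p["fy"]+p["cy"]]
def rect(s,p,z):
    c,_=cv2.findContours(s["pixels"].astype(np.uint8),cv2.RETR_EXTERNAL,cv2.CHAIN_APPROX_NONE)
    c=max(c,key=cv2.contourArea)[:,0]
    w=onz(p,c,z)[:,:2]
    (cx,cy),(a,b),an=cv2.minAreaRect((w*1000).astype(np.float32))
    if a<b: a,b,an=b,a,an+90
    return np.round([cx,cy,a,b,an],1)
def save(p,n,crop=None,k=1,grid=False):
    f=p["frame"][:,:,::-1]
    if crop: x,y,w,h=crop; f=f[y:y+h,x:x+w]
    if k!=1: f=cv2.resize(f,None,fx=k,fy=k,interpolation=cv2.INTER_CUBIC)
    cv2.imwrite("pics/"+n+".png",f)
E
python3 - <<'E'
from h import *
p=get_image("top")
Z={"tray":.0125,"plate_mid":.012,"block_top":.03,"stage":.012,"pin_big":.06,"pin_small":.06,"hole_big":.012,"hole_small":.012,"tab_mid":.046,"vial_a":.055,"graphite_ring":.022,"spatula":.003,"head_front":.19}
for n,z in Z.items():
    for s in silhouettes(n,p)[:3]:
        try: print(n,round(s["confidence"],2),np.round(s["box"],1).tolist(),rect(s,p,z).tolist())
        except Exception as e: print(n,e)
save(p,"c0",(170,180,190,140),4)
save(p,"c1",(400,180,140,160),4)
E
```

```text
tray 0.87 [220.2, 355.3, 40.0, 116.0] [229.7, 285.1, 260.7, 90.3, 0.2]
tray 0.77 [182.2, 142.2, 28.1, 84.8] [730.1, 393.8, 199.3, 67.2, 1.2]
tray 0.74 [365.0, 135.1, 31.6, 30.7] [760.8, -54.2, 72.6, 69.0, 136.6]
plate_mid 0.75 [214.2, 239.9, 34.0, 78.0] [500.3, 305.8, 180.2, 51.9, 171.5]
block_top 0.64 [469.1, 266.9, 93.9, 132.0] [448.7, -293.3, 308.2, 168.3, 10.9]
block_top 0.48 [214.7, 238.4, 35.0, 76.5] [499.6, 302.7, 177.7, 53.3, 172.1]
stage 0.95 [469.7, 265.8, 91.8, 130.6] [448.3, -299.5, 310.8, 169.8, 10.5]
pin_big 0.72 [472.1, 266.9, 94.3, 133.7] [448.5, -286.4, 302.9, 165.6, 11.1]
pin_small 0.69 [471.2, 268.3, 94.7, 135.4] [448.4, -285.9, 299.5, 162.3, 11.7]
hole_big 0.87 [215.9, 235.8, 32.7, 80.7] [500.4, 305.7, 180.0, 52.8, 170.8]
hole_small 0.97 [212.7, 236.9, 38.2, 78.2] [500.6, 306.1, 180.1, 53.0, 170.8]
tab_mid 0.86 [214.1, 238.0, 36.5, 75.6] [499.1, 298.4, 174.5, 51.1, 170.9]
vial_a 0.72 [332.0, 129.4, 9.3, 13.9] [759.4, 31.6, 37.1, 25.2, 1.4]
vial_a 0.64 [300.4, 134.9, 12.0, 18.8] [744.8, 107.9, 34.8, 22.9, 1.6]
graphite_ring 0.9 [366.4, 134.0, 30.4, 29.2] [758.3, -53.5, 71.3, 68.1, 1.3]
graphite_ring 0.64 [301.1, 134.0, 16.1, 15.6] [753.2, 108.7, 35.7, 30.7, 1.4]
spatula 0.48 [239.3, 141.3, 8.3, 68.7] [730.7, 255.0, 157.1, 12.9, 179.7]
spatula 0.44 [472.1, 266.1, 93.4, 135.8] [449.0, -302.8, 315.4, 173.4, 11.1]
head_front 0.9 [469.5, 266.4, 93.3, 131.7] [447.9, -250.4, 265.0, 143.7, 11.2]
```

View pics/c0.png

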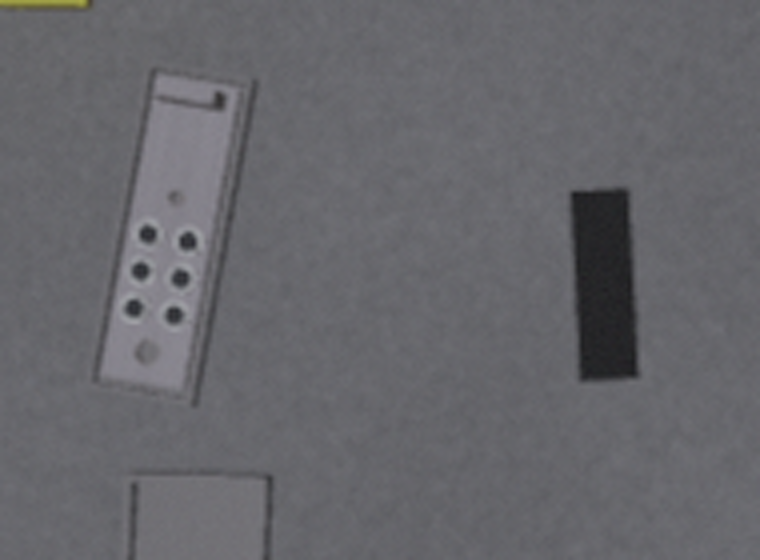

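View pics/c1.png

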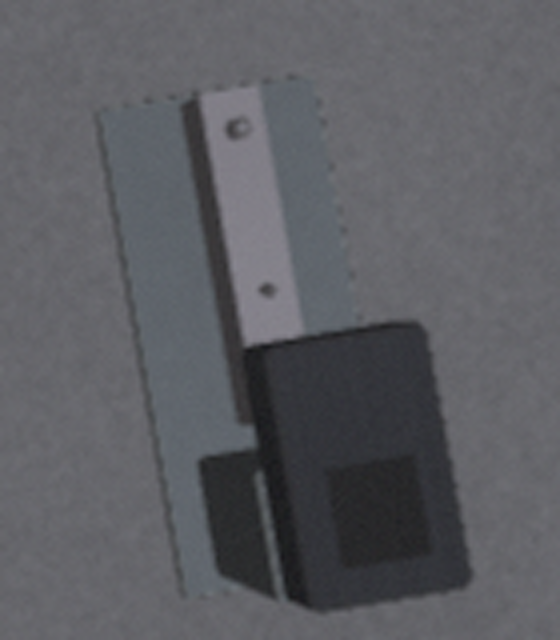

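Run:
```python
from h import *
p=get_image("top")
print("block",onz(p,[[321,251],[170+609/4,180+379/4],[170+599/4,180+189/4]],.03).round(4).tolist())
b=onz(p,[[459.25,211.9]],.066)[0]; s=onz(p,[[466.75,252.3]],.066)[0]
d=s-b; print("pins",b.round(4),s.round(4),np.linalg.norm(d),np.degrees(np.arctan2(d[1],d[0])))
u=d/np.linalg.norm(d); print("origin",(b+u*.072).round(4),(s-u*.02).round(4))
hb=onz(p,[[170+147/4,180+351/4]],.010)[0]; hs=onz(p,[[170+176/4,180+197/4]],.010)[0]
d=hs-hb;u=d/np.linalg.norm(d);print("holes",hb.round(4),hs.round(4),np.linalg.norm(d),np.degrees(np.arctan2(d[1],d[0])),"mid",(hb+u*.072).round(4))
print("tab", (hb+u*.152).round(4))
```

```text
block [[0.4755, 0.0507, 0.03], [0.4208, 0.0464, 0.03], [0.5304, 0.055, 0.03]]
pins [ 0.5704 -0.2575  0.066 ] [ 0.4801 -0.2754  0.066 ] 0.0919901538407332 -168.76435333018148
origin [ 0.4998 -0.2715  0.066 ] [ 0.4998 -0.2715  0.066 ]
holes [0.4296 0.3184 0.01  ] [0.5207 0.3046 0.01  ] 0.09213509801547334 -8.607044626450794 mid [0.5008 0.3076 0.01  ]
tab [0.5799 0.2956 0.01  ]
```

```bash
cat >> h.py <<'E'
def delta(target,psi,s=None):
    """slide and roll (rad) from current measured pose to TCP target, tool x heading psi deg (tool down)"""
    s=s or observe(); R=np.array(s["tool_rot"]); d=R.T@(np.array(target)-np.array(s["position"]))
    cur=np.degrees(np.arctan2(R[1,0],R[0,0])); e=(psi-cur+180)%360-180
    print("t",round(s["time_s"],2),"pos",np.round(s["position"],4).tolist(),"psi",round(cur,2),"q6",round(s["q"][5],1),"w",round(s["grip_width"],4),"F",np.round(s["ft_force"],1).tolist(),"zax",np.round(R[:,2],4).tolist())
    print("slide",np.round(d,4).tolist(),"roll",round(float(-np.radians(e)),4),"or deg",round(e,2))
E
python3 -m crank '{"slide":[[-0.04,-0.01,0.006],[-0.08,-0.02,0.012],[-0.12,-0.03,0.018],[-0.16,-0.04,0.025],[-0.20,-0.05,0.031],[-0.25,-0.06,0.037],[-0.30,-0.07,0.044],[-0.34,-0.08,0.05]],"roll":[0.12,0.25,0.37,0.5,0.62,0.75,0.87,1.0],"grip":[0.05,0.05,0.05,0.05,0.05,0.05,0.05,0.05]}' 60
python3 -c "
from h import *
delta([.5795,.2945,.12],81.2)"
```

```text
time_s: 1.7
position: [0.4525, 0.3642, 0.1811]
tool_rot: [[-0.298, 0.955, 0.0], [0.955, 0.298, 0.0], [-0.0, 0.0, -1.0]]
ft_force: [-0.8, 0.6, -0.1]
grip_width: 0.05
t 1.7 pos [0.4525, 0.3642, 0.1811] psi 107.33 q6 9.8 w 0.05 F [-0.8, 0.6, -0.1] zax [0.0004, 0.0001, -1.0]
slide [-0.1044, 0.1005, 0.0611] roll 0.456 or deg -26.13
```

```bash
python3 -m crank '{"slide":[[-0.026,0.025,0.014],[-0.052,0.05,0.028],[-0.078,0.075,0.042],[-0.104,0.1,0.055],[-0.104,0.1,0.061],[-0.104,0.1,0.061],[-0.104,0.1,0.061],[-0.104,0.1,0.061]],"roll":[0.11,0.23,0.34,0.456,0.456,0.456,0.456,0.456],"grip":[0.05,0.05,0.05,0.05,0.05,0.05,0.05,0.05]}' 60
python3 - <<'E'
from h import *
delta([.5795,.2945,.018],81.2)
p=get_image("wrist"); save(p,"w1")
for n,X in {"tab":[.5795,.2945,.046],"hs":[.5207,.3046,.012],"hb":[.4296,.3184,.012],"mid":[.5005,.307,.012]}.items(): print(n,proj(p,X).round(1).tolist())
E
```

```text
time_s: 2.5
position: [0.5766, 0.2976, 0.1212]
tool_rot: [[0.146, 0.989, 0.001], [0.989, -0.146, 0.0], [0.001, 0.001, -1.0]]
ft_force: [0.6, -0.1, 0.1]
grip_width: 0.0501
t 2.5 pos [0.5766, 0.2976, 0.1212] psi 81.63 q6 25.2 w 0.0501 F [0.6, -0.1, 0.1] zax [0.001, 0.0004, -1.0]
slide [-0.0027, 0.0032, 0.1032] roll 0.0074 or deg -0.43
tab [[328.0, 259.7]]
hs [[247.7, 243.3]]
hb [[124.5, 242.9]]
mid [[220.6, 244.0]]
```

View pics/w1.png

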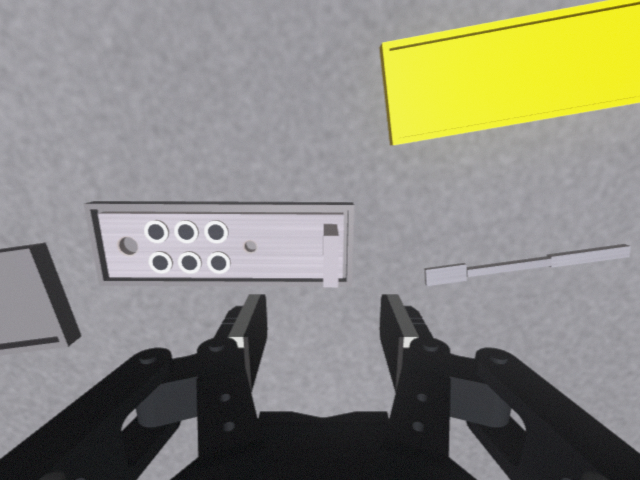

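The tab top centre is at (331,262), about 3 px right of the prediction at (328,260). The small hole is at (250,246) and the big hole at (128,245). The grey tray with the plate is confirmed. I'll correct with the wrist measurement.

Run:
```python
from h import *
p=get_image("wrist")
t=onz(p,[[331,262]],.046)[0];b=onz(p,[[128,245.5]],.011)[0];s=onz(p,[[250,246]],.011)[0]
d=s-b;print(t,b,s,np.linalg.norm(d),np.degrees(np.arctan2(d[1],d[0])))
u=d/np.linalg.norm(d);print("tab from holes",b+u*.152, "mid",b+u*.072)
delta([t[0],t[1],.018],81.2)
```

```text
[0.58128921 0.29259457 0.046     ] [0.43103287 0.31581835 0.011     ] [0.52178462 0.30196184 0.011     ] 0.09180350900820179 -8.681204627926547
tab from holes [0.58129147 0.29287599 0.011     ] mid [0.50220799 0.30495092 0.011     ]
t 2.6 pos [0.5768, 0.2974, 0.1211] psi 81.6 q6 25.2 w 0.05 F [-0.2, -0.0, -0.3] zax [0.001, 0.0003, -1.0]
slide [-0.0041, 0.0051, 0.1031] roll 0.007 or deg -0.4
```

```bash
python3 -m crank '{"slide":[[-0.004,0.005,0.01],[-0.004,0.005,0.025],[-0.004,0.005,0.045],[-0.004,0.005,0.065],[-0.004,0.005,0.085],[-0.004,0.005,0.095],[-0.004,0.005,0.102],[-0.004,0.005,0.102]],"roll":[0.007,0.007,0.007,0.007,0.007,0.007,0.007,0.007],"grip":[0.05,0.05,0.05,0.05,0.05,0.05,0.05,0.05]}' 60
python3 - <<'E'
from h import *
delta([.5813,.2927,.018],81.3)
p=get_image("wrist"); save(p,"w2")
E
```

```text
time_s: 3.4
position: [0.5815, 0.2919, 0.0177]
tool_rot: [[0.154, 0.988, -0.001], [0.988, -0.154, -0.0], [-0.0, -0.001, -1.0]]
ft_force: [0.6, 0.2, -0.4]
grip_width: 0.0501
t 3.4 pos [0.5815, 0.2919, 0.0177] psi 81.12 q6 25.1 w 0.0501 F [0.6, 0.2, -0.4] zax [-0.0009, -0.0003, -1.0]
slide [0.0008, -0.0003, -0.0003] roll -0.0032 or deg 0.18
```

View pics/w2.png

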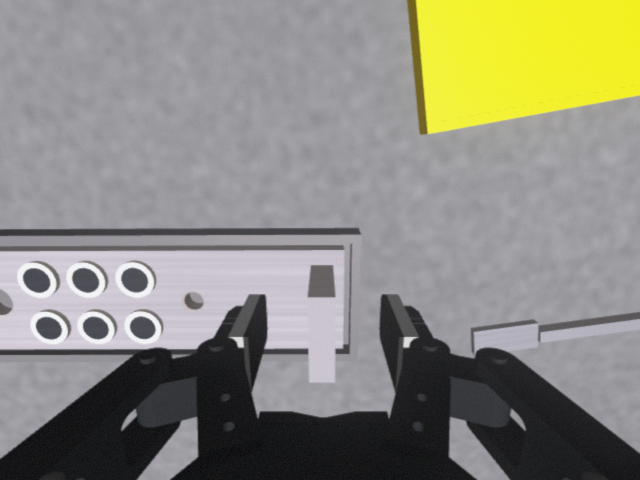

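The tab (321,330) is centred between the pads at x = 267 and 380. I'll close, then lift.

```bash
python3 -m crank '{"slide":[[0,0,0],[0,0,0],[0,0,0],[0,0,0],[0,0,0],[0,0,0],[0,0,0],[0,0,0]],"roll":[0,0,0,0,0,0,0,0],"grip":[0.035,0.02,0.008,0.005,0.005,0.005,0.005,0.005]}' 110
python3 -m crank '{"slide":[[0,0,-0.003],[0,0,-0.008],[0,0,-0.014],[0,0,-0.022],[0,0,-0.03],[0,0,-0.04],[0,0,-0.05],[0,0,-0.05]],"roll":[0,0,0,0,0,0,0,0],"grip":[0.005,0.005,0.005,0.005,0.005,0.005,0.005,0.005]}' 110
python3 - <<'E'
from h import *
delta([.5813,.2927,.018],81.3)
p=get_image("wrist"); save(p,"w3"); p=get_image("scene"); save(p,"s3",(300,170,300,200),2.6)
E
```

```text
time_s: 4.25
position: [0.5819, 0.2921, 0.0192]
tool_rot: [[0.154, 0.988, 0.001], [0.988, -0.154, 0.0], [0.0, 0.001, -1.0]]
ft_force: [-1.1, -1.0, 5.9]
grip_width: 0.0085
time_s: 5.05
position: [0.5824, 0.2923, 0.0703]
tool_rot: [[0.154, 0.988, 0.003], [0.988, -0.154, 0.001], [0.001, 0.003, -1.0]]
ft_force: [1.0, -0.2, -2.3]
grip_width: 0.0079
t 5.05 pos [0.5824, 0.2923, 0.0703] psi 81.12 q6 25.1 w 0.0079 F [1.0, -0.2, -2.3] zax [0.0031, 0.0009, -1.0]
slide [0.0002, -0.0013, 0.0523] roll -0.0031 or deg 0.18
```

View pics/w3.png

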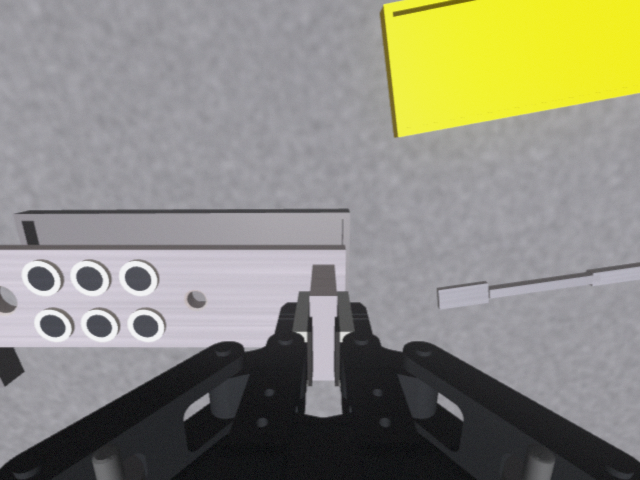

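View pics/s3.png

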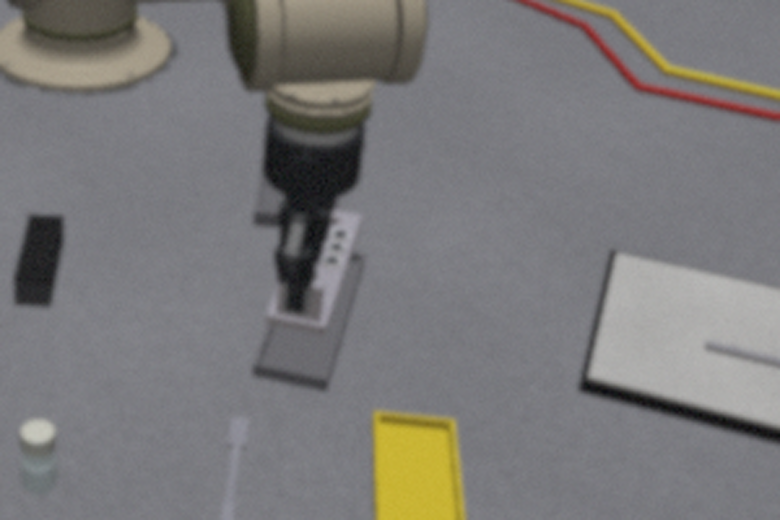

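Run:
```python
from h import *
p=get_image("wrist"); s=observe()
for zt in (.062,.065,.068):
    b=onz(p,[[5,299]],zt)[0];h=onz(p,[[197,299.5]],zt)[0];d=h-b
    print(zt,h.round(4),np.linalg.norm(d).round(4),np.degrees(np.arctan2(d[1],d[0])).round(2))
print(onz(p,[[323,300],[323,380]],.098).round(4).tolist())
save(p,"w3b",(0,230,360,160),2.2)
u=np.array([np.cos(np.radians(4.5)),np.sin(np.radians(4.5))])
t=np.array([.4765,.050])+.080*u
delta([t[0],t[1],.095],94.5)
```

```text
0.062 [0.5238 0.3025 0.062 ] 0.0892 -9.09
0.065 [0.5251 0.3037 0.065 ] 0.0874 -9.09
0.068 [0.5265 0.3049 0.068 ] 0.0856 -9.09
[[0.5843, 0.31, 0.098], [0.5791, 0.2771, 0.098]]
t 5.2 pos [0.5814, 0.292, 0.0681] psi 81.12 q6 25.1 w 0.0078 F [-0.2, 0.4, -2.4] zax [-0.0005, -0.0001, -1.0]
slide [-0.2368, 0.0115, -0.0269] roll -0.2335 or deg 13.38
```

View pics/w3b.png

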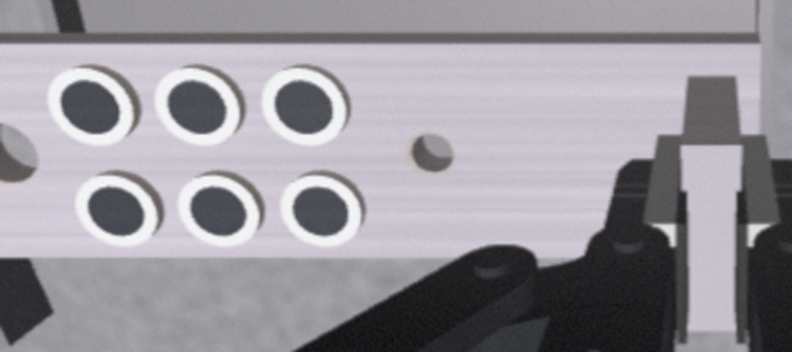

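```bash
python3 -m crank '{"slide":[[-0.005,0,-0.015],[-0.03,0.001,-0.025],[-0.06,0.003,-0.027],[-0.095,0.005,-0.027],[-0.135,0.007,-0.027],[-0.175,0.009,-0.027],[-0.21,0.011,-0.027],[-0.237,0.0115,-0.027]],"roll":[0,-0.03,-0.06,-0.1,-0.14,-0.18,-0.21,-0.2335],"grip":[0.005,0.005,0.005,0.005,0.005,0.005,0.005,0.005]}' 110
python3 - <<'E'
from h import *
u=np.array([np.cos(np.radians(4.5)),np.sin(np.radians(4.5))])
t=np.array([.4765,.050])+.080*u
delta([t[0],t[1],.06],94.5)
p=get_image("wrist"); save(p,"w4"); p=get_image("scene"); save(p,"s4",(220,150,260,180),3);p=get_image("top"); save(p,"t4",(220,140,200,150),4)
E
```

```text
time_s: 6.0
position: [0.5562, 0.0538, 0.0962]
tool_rot: [[-0.078, 0.997, 0.001], [0.997, 0.078, -0.0], [-0.0, 0.001, -1.0]]
ft_force: [-0.3, 0.7, -2.4]
grip_width: 0.008
t 6.0 pos [0.5562, 0.0538, 0.0962] psi 94.49 q6 -11.1 w 0.008 F [-0.3, 0.7, -2.4] zax [0.0008, -0.0003, -1.0]
slide [0.0025, 0.0002, 0.0362] roll -0.0001 or deg 0.01
```

View pics/w4.png

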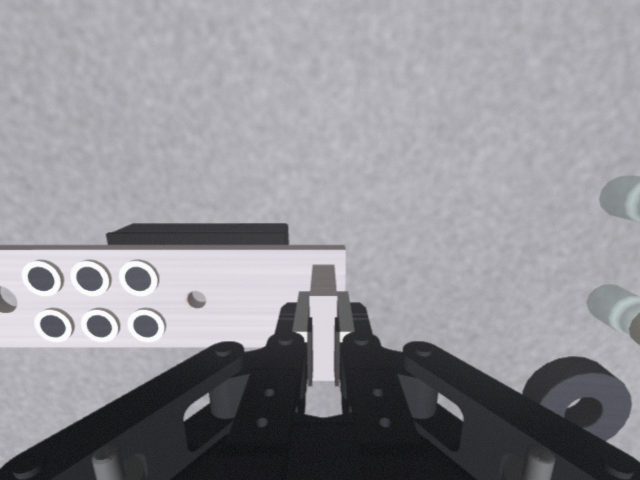

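View pics/s4.png

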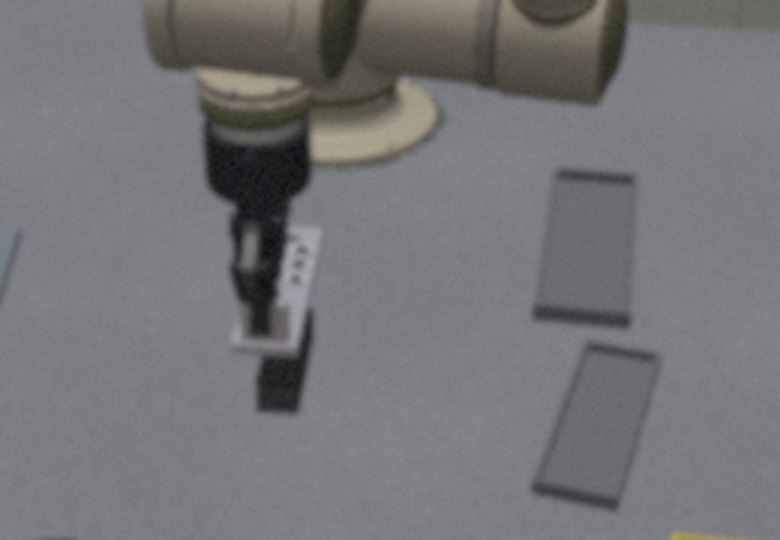

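Run:
```python
from h import *
p=get_image("wrist"); save(p,"w4b",(90,200,260,160),3)
a,b=onz(p,[[288.5,236],[107.5,235]],.03);d=a-b;L=np.linalg.norm(d);u=d/L;n=np.array([-u[1],u[0],0])
print(a,b,L,np.degrees(np.arctan2(d[1],d[0])),"c",a-u*.055-n*.017,(a+b)/2-n*.017)
print(onz(p,[[288,223.5],[135,223.5]],.0).round(4).tolist())
zt=.092
for zt in (.086,.09,.094):
  h=onz(p,[[196.5,299]],zt)[0];print(h, onz(p,[[345,246]],zt)[0])
```

```text
[0.53377122 0.06883403 0.03      ] [0.42256852 0.06113906 0.03      ] 0.11146862215438728 3.9584244580159798 c [0.48007598 0.04807779 0.03      ] [0.47934342 0.0480271  0.03      ]
[[0.5306, 0.0696, 0.0], [0.4241, 0.0616, 0.0]]
[0.49604186 0.04994021 0.086     ] [0.56414602 0.08147415 0.086     ]
[0.4974731 0.0519427 0.09     ] [0.56379002 0.0826491  0.09      ]
[0.49890434 0.05394518 0.094     ] [0.56343401 0.08382404 0.094     ]
```

View pics/w4b.png

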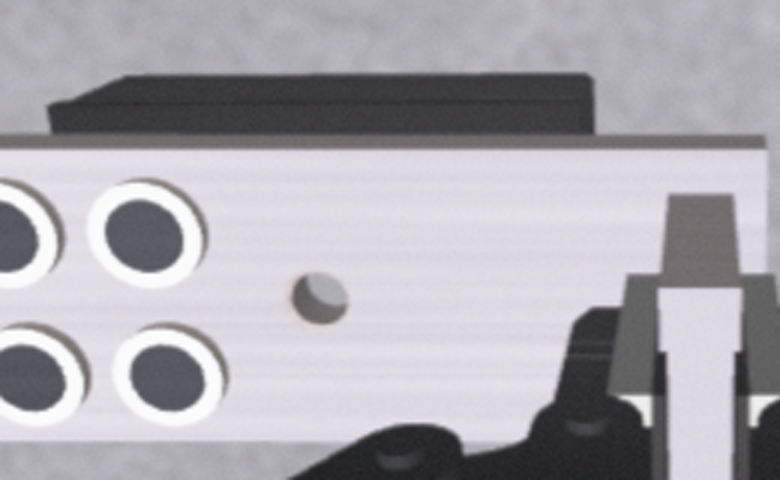

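```bash
python3 -m crank '{"slide":[[0,0.001,0.005],[-0.001,0.002,0.012],[-0.002,0.003,0.02],[-0.002,0.003,0.027],[-0.002,0.003,0.034],[-0.002,0.003,0.04],[-0.002,0.003,0.044],[-0.002,0.003,0.044]],"roll":[0,0,0,0,0,0,0,0],"grip":[0.005,0.005,0.005,0.005,0.005,0.005,0.005,0.005]}' 110
python3 -m crank '{"slide":[[0,0,0.001],[0,0,0.002],[0,0,0.003],[0,0,0.004],[0,0,0.005],[0,0,0.006],[0,0,0.006],[0,0,0.006]],"roll":[0,0,0,0,0,0,0,0],"grip":[0.005,0.005,0.005,0.005,0.005,0.005,0.005,0.005]}' 110
python3 - <<'E'
from h import *
delta([.5588,.0534,.044],94.3)
p=get_image("wrist"); save(p,"w5");
E
```

```text
time_s: 7.0
position: [0.5593, 0.0544, 0.0507]
tool_rot: [[-0.078, 0.997, -0.001], [0.997, 0.078, 0.0], [0.0, -0.001, -1.0]]
ft_force: [0.5, 0.5, -2.2]
grip_width: 0.0082
time_s: 7.8
position: [0.5595, 0.0544, 0.0454]
tool_rot: [[-0.078, 0.997, 0.0], [0.997, 0.078, -0.0], [-0.0, 0.0, -1.0]]
ft_force: [0.4, -0.0, -1.7]
grip_width: 0.0081
t 7.8 pos [0.5595, 0.0544, 0.0454] psi 94.5 q6 -11.0 w 0.0081 F [0.4, -0.0, -1.7] zax [0.0001, -0.0, -1.0]
slide [-0.0009, -0.0008, 0.0014] roll 0.0035 or deg -0.2
```

View pics/w5.png

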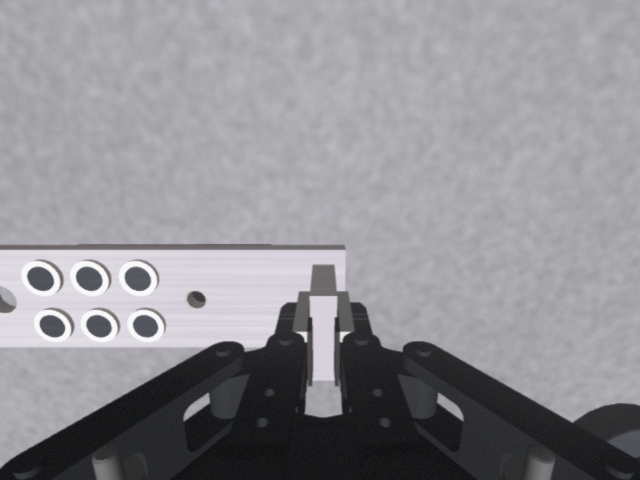

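```bash
python3 -m crank '{"slide":[[0,0,0.0005],[0,0,0.001],[0,0,0.001],[0,0,0.0015],[0,0,0.0015],[0,0,0.002],[0,0,0.002],[0,0,0.002]],"roll":[0,0,0,0,0,0,0,0],"grip":[0.005,0.005,0.005,0.005,0.005,0.005,0.005,0.005]}' 110
python3 -c "
from h import *
delta([.5588,.0534,.044],94.3)"
```

```text
time_s: 8.65
position: [0.5598, 0.0543, 0.045]
tool_rot: [[-0.079, 0.997, 0.002], [0.997, 0.079, -0.0], [-0.0, 0.001, -1.0]]
ft_force: [-2.4, -0.1, 14.2]
grip_width: 0.008
t 8.65 pos [0.5598, 0.0543, 0.045] psi 94.5 q6 -11.0 w 0.008 F [-2.4, -0.1, 14.2] zax [0.0015, -0.0003, -1.0]
slide [-0.0009, -0.0011, 0.001] roll 0.0036 or deg -0.2
```

```bash
python3 -m crank '{"slide":[[0,0,0],[0,0,0],[0,0,0],[0,0,0],[0,0,0],[0,0,0],[0,0,0],[0,0,0]],"roll":[0,0,0,0,0,0,0,0],"grip":[0.01,0.015,0.025,0.035,0.045,0.045,0.045,0.045]}' 60
python3 -m crank '{"slide":[[0,0,-0.01],[0,0,-0.025],[0,0,-0.045],[0,0,-0.07],[0,0,-0.1],[0,0,-0.13],[0,0,-0.15],[0,0,-0.15]],"roll":[0,0,0,0,0,0,0,0],"grip":[0.045,0.045,0.045,0.045,0.045,0.045,0.045,0.045]}' 60
python3 - <<'E'
from h import *
delta([.479,.0475,.15],184.3)
p=get_image("wrist"); save(p,"w6"); 
for n in ("plate_mid","hole_big","block_top"):
    for s in silhouettes(n,p)[:2]:print(n,s["confidence"],rect(s,p,.038))
E
```

```text
time_s: 9.45
position: [0.5595, 0.0543, 0.0433]
tool_rot: [[-0.078, 0.997, -0.0], [0.997, 0.078, -0.0], [0.0, -0.0, -1.0]]
ft_force: [0.2, -0.6, 0.1]
grip_width: 0.0449
time_s: 10.25
position: [0.5605, 0.0543, 0.1969]
tool_rot: [[-0.079, 0.997, 0.006], [0.997, 0.079, -0.001], [-0.001, 0.006, -1.0]]
ft_force: [0.5, -0.3, 0.5]
grip_width: 0.0449
t 10.25 pos [0.5605, 0.0543, 0.1969] psi 94.51 q6 -11.0 w 0.0449 F [0.5, -0.3, 0.5] zax [0.0064, -0.0007, -1.0]
slide [-0.0003, -0.0821, 0.0463] roll -1.5672 or deg 89.79
plate_mid 0.65 [480.1  48.3 180.9  56.2   4.3]
plate_mid 0.16 [ 420.4 -221.3   90.4   29.9   52.8]
hole_big 0.61 [480.1  49.4 180.   54.9   3. ]
block_top 0.6 [500.9  51.5   4.5   3.6   4.4]
```

View pics/w6.png

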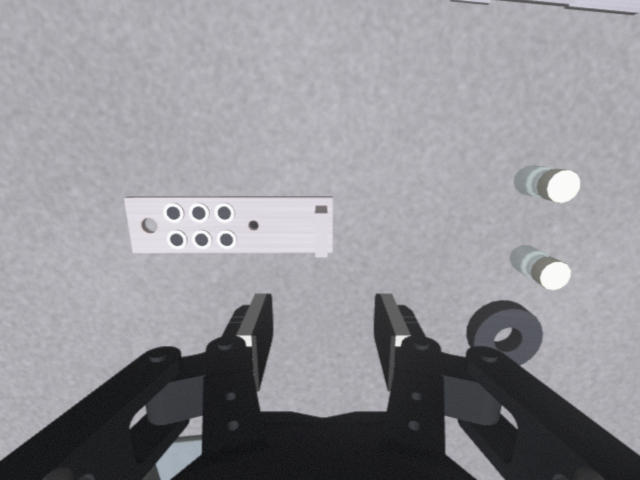

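```bash
python3 -m crank '{"slide":[[0,-0.012,0],[0,-0.024,0],[0,-0.036,0],[0,-0.048,0],[0,-0.06,0],[0,-0.072,0.005],[0,-0.084,0.01],[0,-0.095,0.015]],"roll":[-0.13,-0.26,-0.39,-0.52,-0.65,-0.78,-0.91,-1.04],"grip":[0.072,0.072,0.072,0.072,0.072,0.072,0.072,0.072]}' 60
python3 -c "
from h import *
delta([.465,.0474,.13],184.3)"
```

```text
time_s: 11.25
position: [0.4637, 0.0469, 0.1772]
tool_rot: [[-0.902, 0.432, -0.002], [0.432, 0.902, 0.0], [0.002, -0.001, -1.0]]
ft_force: [-0.9, -0.5, -0.1]
grip_width: 0.0719
t 11.25 pos [0.4637, 0.0469, 0.1772] psi 154.39 q6 -73.2 w 0.0719 F [-0.9, -0.5, -0.1] zax [-0.0022, 0.0003, -1.0]
slide [-0.001, 0.001, 0.0472] roll -0.522 or deg 29.91
```

```bash
python3 -m crank '{"slide":[[0,0,0.01],[0,0,0.02],[0,0,0.03],[0,0,0.04],[0,0,0.047],[0,0,0.047],[0,0,0.047],[0,0,0.047]],"roll":[-0.13,-0.26,-0.39,-0.522,-0.522,-0.522,-0.522,-0.522],"grip":[0.072,0.072,0.072,0.072,0.072,0.072,0.072,0.072]}' 60
python3 - <<'E'
from h import *
delta([.465,.0474,.0125],184.3)
p=get_image("wrist"); save(p,"w7")
for n,X in {"hb":[.480-.0718,.0485-.0054,.036],"hs":[.480+.02,.0485+.0015,.036]}.items(): print(n,proj(p,X).round(1).tolist())
E
```

```text
time_s: 12.05
position: [0.465, 0.0469, 0.1316]
tool_rot: [[-0.998, -0.068, 0.001], [-0.068, 0.998, -0.0], [-0.001, -0.0, -1.0]]
ft_force: [1.3, 0.2, -0.5]
grip_width: 0.0717
t 12.05 pos [0.465, 0.0469, 0.1316] psi -176.09 q6 -102.7 w 0.0717 F [1.3, 0.2, -0.5] zax [0.0005, -0.0001, -1.0]
slide [-0.0, 0.0005, 0.1191] roll -0.0069 or deg 0.39
hb [[324.5, 166.5]]
hs [[325.3, 293.6]]
```

View pics/w7.png

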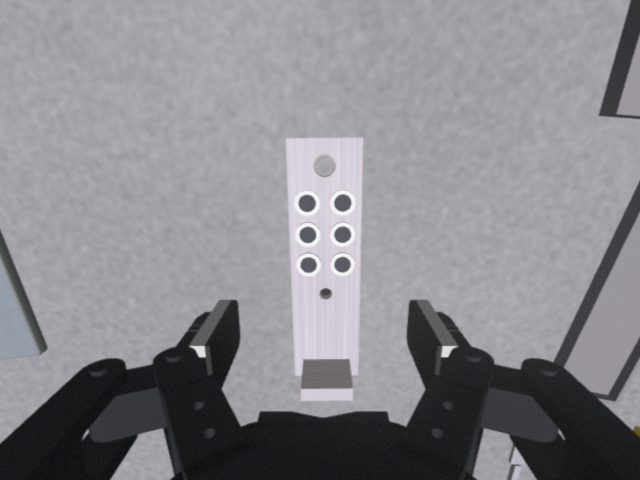

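Holes at (324.5,166) and (325.5,293) match the prediction. Descending to the long edges.

```bash
python3 -m crank '{"slide":[[0,0,0.012],[0,0,0.03],[0,0,0.05],[0,0,0.07],[0,0,0.09],[0,0,0.106],[0,0,0.116],[0,0,0.119]],"roll":[-0.007,-0.007,-0.007,-0.007,-0.007,-0.007,-0.007,-0.007],"grip":[0.072,0.072,0.072,0.072,0.072,0.072,0.072,0.072]}' 60
python3 - <<'E'
from h import *
delta([.465,.0474,.0125],184.3)
p=get_image("wrist"); save(p,"w8")
E
```

```text
time_s: 12.9
position: [0.4647, 0.0469, 0.0118]
tool_rot: [[-0.997, -0.076, -0.001], [-0.076, 0.997, 0.0], [0.001, 0.0, -1.0]]
ft_force: [-0.3, -0.9, 0.3]
grip_width: 0.0719
t 12.9 pos [0.4647, 0.0469, 0.0118] psi -175.63 q6 -103.2 w 0.0719 F [-0.3, -0.9, 0.3] zax [-0.0009, 0.0001, -1.0]
slide [-0.0004, 0.0005, -0.0007] roll 0.0012 or deg -0.07
```

View pics/w8.png

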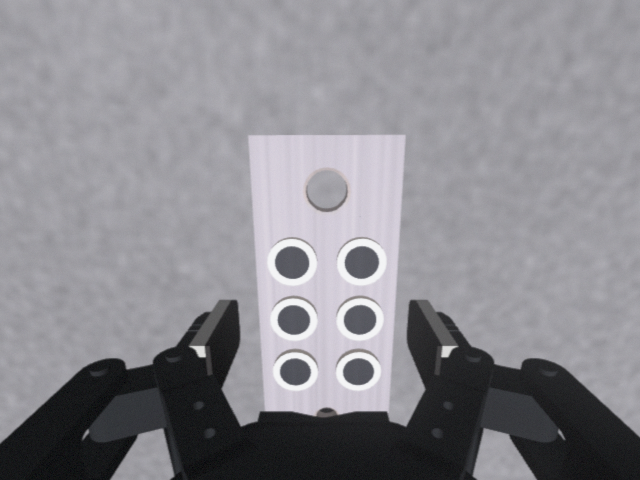

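```bash
python3 -m crank '{"slide":[[0,0.001,0],[0,0.001,0],[0,0.001,0],[0,0.001,0],[0,0.001,0],[0,0.001,0],[0,0.001,0],[0,0.001,0]],"roll":[0,0,0,0,0,0,0,0],"grip":[0.065,0.058,0.052,0.045,0.045,0.045,0.045,0.045]}' 110
python3 -m crank '{"slide":[[0,0.001,-0.002],[0,0.001,-0.005],[0,0.001,-0.01],[0,0.001,-0.016],[0,0.001,-0.023],[0,0.001,-0.032],[0,0.001,-0.04],[0,0.001,-0.04]],"roll":[0,0,0,0,0,0,0,0],"grip":[0.045,0.045,0.045,0.045,0.045,0.045,0.045,0.045]}' 110
python3 - <<'E'
from h import *
delta([.465,.0474,.0125],184.3)
p=get_image("wrist"); save(p,"w9");p=get_image("scene"); save(p,"s9",(220,150,260,180),3)
E
```

```text
time_s: 13.75
position: [0.465, 0.0479, 0.0134]
tool_rot: [[-0.997, -0.077, 0.001], [-0.077, 0.997, -0.0], [-0.001, -0.0, -1.0]]
ft_force: [-2.2, -0.1, 10.9]
grip_width: 0.0477
time_s: 14.55
position: [0.4652, 0.0488, 0.0535]
tool_rot: [[-0.997, -0.077, 0.002], [-0.077, 0.997, -0.0], [-0.002, -0.001, -1.0]]
ft_force: [-0.8, -1.2, -2.7]
grip_width: 0.0474
t 14.55 pos [0.4652, 0.0488, 0.0535] psi -175.6 q6 -103.0 w 0.0474 F [-0.8, -1.2, -2.7] zax [0.0023, -0.0003, -1.0]
slide [0.0004, -0.0014, 0.041] roll 0.0017 or deg -0.1
```

View pics/w9.png

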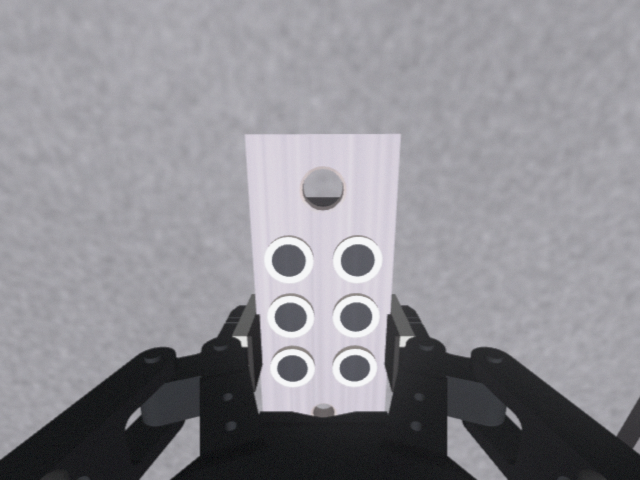

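View pics/s9.png

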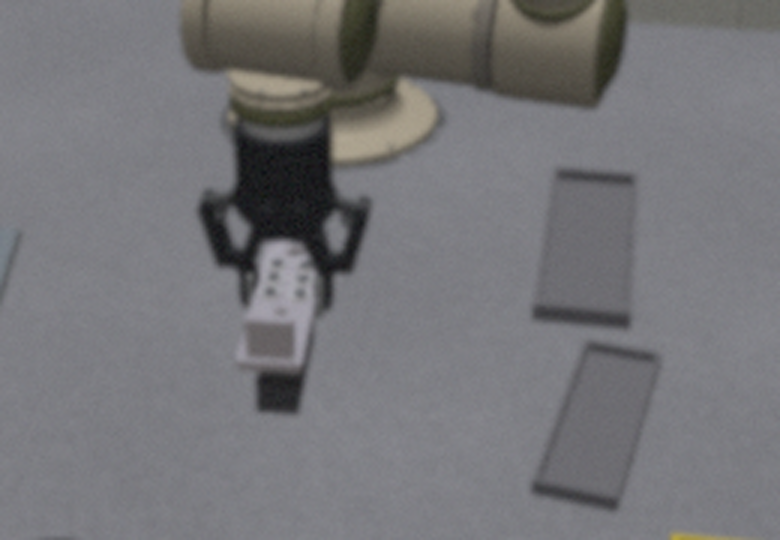

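```bash
python3 -m crank '{"slide":[[0,0,-0.02],[0,0,-0.045],[0,0,-0.07],[0,-0.01,-0.095],[-0.01,-0.02,-0.12],[-0.02,-0.035,-0.14],[-0.03,-0.05,-0.147],[-0.035,-0.065,-0.147]],"roll":[0.05,0.15,0.28,0.42,0.56,0.7,0.84,0.98],"grip":[0.045,0.045,0.045,0.045,0.045,0.045,0.045,0.045]}' 110
python3 -c "
from h import *
delta([.5765,-.144,.2],11.2)"
```

```text
time_s: 15.45
position: [0.5054, -0.0139, 0.2]
tool_rot: [[-0.615, 0.789, 0.002], [0.789, 0.615, -0.0], [-0.001, 0.001, -1.0]]
ft_force: [0.9, -0.7, -2.3]
grip_width: 0.0475
t 15.45 pos [0.5054, -0.0139, 0.2] psi 127.92 q6 -52.9 w 0.0475 F [0.9, -0.7, -2.3] zax [0.0017, -0.0004, -1.0]
slide [-0.1463, -0.0239, 0.0002] roll 2.0372 or deg -116.72
```

```bash
python3 -m crank '{"slide":[[-0.01,0,0],[-0.02,-0.002,0],[-0.03,-0.004,0],[-0.04,-0.006,0],[-0.05,-0.008,0],[-0.06,-0.01,0],[-0.07,-0.012,0],[-0.08,-0.012,0]],"roll":[0.13,0.26,0.39,0.52,0.65,0.78,0.91,1.04],"grip":[0.045,0.045,0.045,0.045,0.045,0.045,0.045,0.045]}' 110
python3 -c "
from h import *
delta([.5765,-.144,.2],11.2)"
```

```text
time_s: 16.25
position: [0.5445, -0.0838, 0.1986]
tool_rot: [[0.369, 0.929, -0.001], [0.929, -0.369, 0.001], [0.0, -0.001, -1.0]]
ft_force: [0.6, 0.3, -3.0]
grip_width: 0.0478
t 16.25 pos [0.5445, -0.0838, 0.1986] psi 68.34 q6 0.6 w 0.0478 F [0.6, 0.3, -3.0] zax [-0.0014, 0.0006, -1.0]
slide [-0.0441, 0.052, -0.0015] roll 0.9972 or deg -57.14
```

```bash
python3 -m crank '{"slide":[[-0.006,0.007,0],[-0.012,0.014,0],[-0.018,0.021,0],[-0.025,0.029,0],[-0.031,0.036,0],[-0.037,0.044,0],[-0.044,0.052,0],[-0.044,0.052,0]],"roll":[0.14,0.28,0.42,0.57,0.71,0.85,0.99,0.997],"grip":[0.045,0.045,0.045,0.045,0.045,0.045,0.045,0.045]}' 110
python3 - <<'E'
from h import *
delta([.5765,-.144,.2],11.2)
p=get_image("wrist"); save(p,"w10")
print(proj(p,[[.5704,-.2575,.066],[.4801,-.2754,.066]]))
E
```

```text
time_s: 17.05
position: [0.5772, -0.1443, 0.1984]
tool_rot: [[0.98, 0.197, -0.001], [0.197, -0.98, 0.0], [-0.001, -0.001, -1.0]]
ft_force: [0.9, -0.1, -3.5]
grip_width: 0.0475
t 17.05 pos [0.5772, -0.1443, 0.1984] psi 11.39 q6 53.2 w 0.0475 F [0.9, -0.1, -3.5] zax [-0.001, 0.0003, -1.0]
slide [-0.0006, -0.0004, -0.0016] roll 0.0033 or deg -0.19
[[453.51319491 267.88208239]
 [442.44236634 362.87920716]]
```

View pics/w10.png

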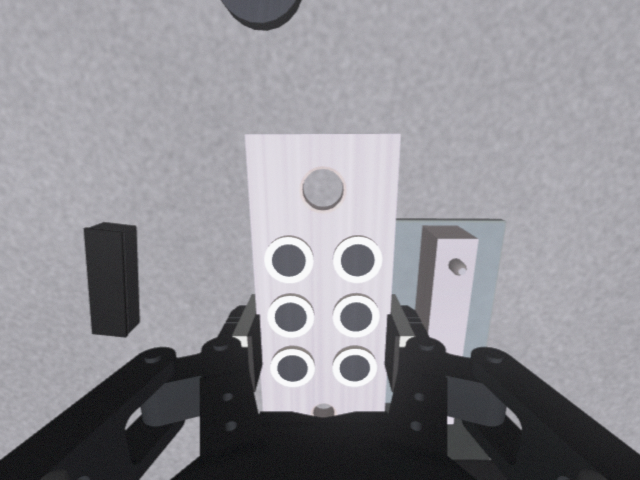

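```bash
python3 -m crank '{"slide":[[-0.01,0,0],[-0.02,0,0],[-0.035,0,0],[-0.05,0,0],[-0.065,0,0],[-0.075,0,0],[-0.085,0,0],[-0.085,0,0]],"roll":[0,0,0,0,0,0,0,0],"grip":[0.045,0.045,0.045,0.045,0.045,0.045,0.045,0.045]}' 110
python3 - <<'E'
from h import *
delta([.5765,-.144,.2],11.2)
p=get_image("wrist"); save(p,"w11");save(p,"w11b",(340,100,240,190),3.2)
print(proj(p,[[.5704,-.2575,.066],[.4801,-.2754,.066]]))
E
```

```text
time_s: 17.9
position: [0.4927, -0.1604, 0.1996]
tool_rot: [[0.98, 0.2, -0.0], [0.2, -0.98, -0.0], [-0.0, 0.0, -1.0]]
ft_force: [1.0, 0.2, -1.5]
grip_width: 0.0476
t 17.9 pos [0.4927, -0.1604, 0.1996] psi 11.53 q6 47.3 w 0.0476 F [1.0, 0.2, -1.5] zax [-0.0001, -0.0001, -1.0]
slide [0.0854, 0.0006, -0.0004] roll 0.0057 or deg -0.33
[[465.82749183 162.61924443]
 [452.56394774 274.53681071]]
```

View pics/w11.png

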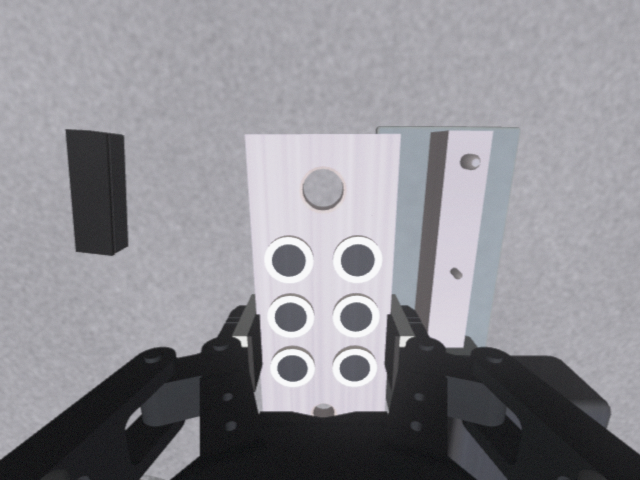

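View pics/w11b.png

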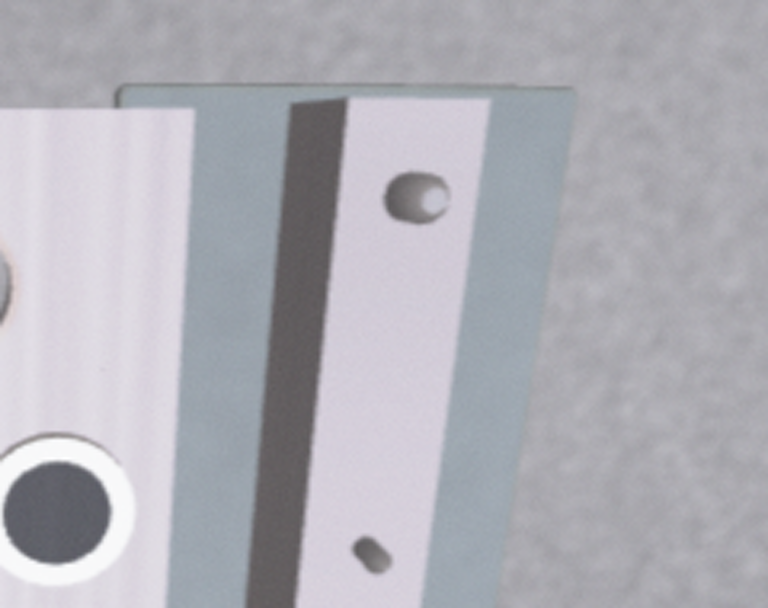

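Run:
```python
from h import *
from scipy.optimize import least_squares
p=get_image("wrist"); s=observe(); R=np.array(s["tool_rot"]);P=np.array(s["position"])
C=lambda x,y:(340+x/3.2-.3,100+y/3.2-.3)
def tl(X): return R.T@(X-P)
b0=onz(p,[C(409,197)],.06)[0];b1=onz(p,[C(438,200)],.076)[0]
s0=onz(p,[C(367,551)],.06)[0];s1=onz(p,[C(378,566)],.076)[0]
for n,x in zip(("b0","b1","s0","s1"),(b0,b1,s0,s1)): print(n,x.round(4))
b=(b0+b1)/2;sm=(s0+s1)/2;d=(sm-b)[:2];L=np.linalg.norm(d);u=d/L
print("L",L,"head",np.degrees(np.arctan2(u[1],u[0])),"origin",b[:2]+u*.072+ (L-.092)/2*u)
# pedestal edges at z=.06
l1,l2,r1,r2=onz(p,[C(347,100),C(298,600),C(490,102),C(424,600)],.06)
for a,c in((l1,l2),(r1,r2)):
    e=(c-a)[:2];e/=np.linalg.norm(e);n=np.array([-e[1],e[0]]);print("edge head",np.degrees(np.arctan2(e[1],e[0])),"dist of big pin",n@(b[:2]-a[:2]),"small",n@(sm[:2]-a[:2]))
# holes in tool frame; plate top z
for zt in (s["position"][2]+.0236,s["position"][2]+.0246,s["position"][2]+.0256):
    hb=onz(p,[[323,188]],zt)[0]; e=onz(p,[[246,135],[400.5,135]],zt)
    print("hole_big tool",tl(hb).round(4),"end corners tool",tl(e[0]).round(4),tl(e[1]).round(4))
save(p,"w11c",(230,120,190,300),2)
```

```text
b0 [ 0.5726 -0.2609  0.06  ]
b1 [ 0.5728 -0.2612  0.076 ]
s0 [ 0.4817 -0.279   0.06  ]
s1 [ 0.4831 -0.2755  0.076 ]
L 0.09174736712578992 head -169.84010327121842 origin [ 0.5019611  -0.27374678]
edge head -168.56336756371553 dist of big pin 0.01771550470297724 small 0.01567124512609749
edge head -168.55224384702396 dist of big pin -0.016601034052184306 small -0.018663101505065356
hole_big tool [ 0.0569  0.0007 -0.0236] end corners tool [ 0.074  -0.0242 -0.0236] [ 0.0739  0.0259 -0.0236]
hole_big tool [ 0.057   0.0007 -0.0246] end corners tool [ 0.074  -0.024  -0.0246] [ 0.0739  0.0257 -0.0246]
hole_big tool [ 0.0571  0.0007 -0.0256] end corners tool [ 0.0739 -0.0238 -0.0256] [ 0.0739  0.0254 -0.0256]
```

View pics/w11c.png

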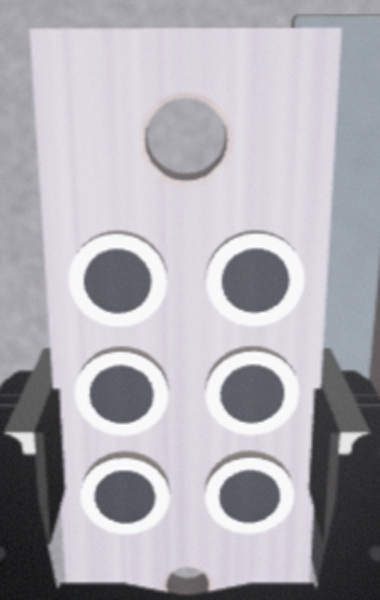

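```bash
python3 -m crank '{"slide":[[0.02,0,0],[0.045,0.01,0],[0.07,0.025,0],[0.09,0.045,0],[0.1,0.065,0],[0.101,0.085,0],[0.101,0.105,0],[0.101,0.1136,0]],"roll":[0,0,0,0,0,0,0,0],"grip":[0.045,0.045,0.045,0.045,0.045,0.045,0.045,0.045]}' 110
python3 -m crank '{"slide":[[0,0,0.015],[0,0,0.035],[0,0,0.055],[0,0,0.075],[0,0,0.095],[0,0,0.112],[0,0,0.12],[0,0,0.12]],"roll":[0,0,0,0,0,0,0,0],"grip":[0.045,0.045,0.045,0.045,0.045,0.045,0.045,0.045]}' 110
python3 - <<'E'
from h import *
delta([.6147,-.2516,.07],11.45)
p=get_image("wrist"); save(p,"w12");p=get_image("scene"); save(p,"s12",(120,140,180,160),4)
p=get_image("top"); save(p,"t12",(390,150,160,150),4)
E
```

```text
time_s: 18.8
position: [0.616, -0.2528, 0.1985]
tool_rot: [[0.98, 0.199, -0.0], [0.199, -0.98, 0.0], [-0.0, -0.0, -1.0]]
ft_force: [-0.3, 1.1, -3.2]
grip_width: 0.0477
time_s: 19.6
position: [0.6152, -0.2509, 0.0783]
tool_rot: [[0.98, 0.2, -0.002], [0.2, -0.98, 0.001], [-0.001, -0.002, -1.0]]
ft_force: [-0.7, 0.1, -2.6]
grip_width: 0.0474
t 19.6 pos [0.6152, -0.2509, 0.0783] psi 11.56 q6 46.1 w 0.0474 F [-0.7, 0.1, -2.6] zax [-0.0017, 0.0012, -1.0]
slide [-0.0006, 0.0006, 0.0083] roll 0.0019 or deg -0.11
```

View pics/w12.png

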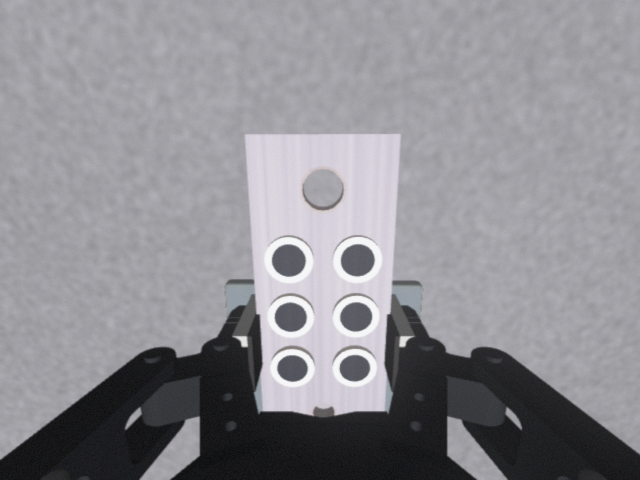

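View pics/s12.png

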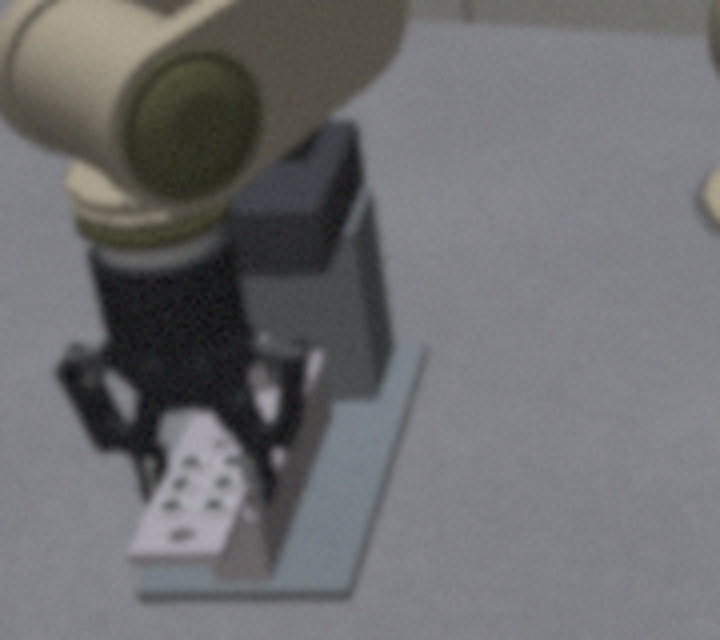

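View pics/t12.png

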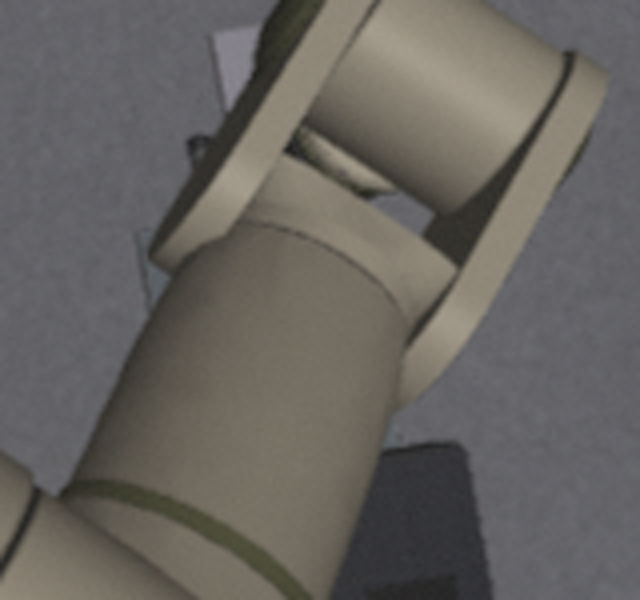

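Run:
```python
from h import *
p=get_image("scene")
for z in (.2,.24,.28,.32,.36): print(z,proj(p,[.615,-.251,z]).round(0).tolist(), "head top z.192",proj(p,[[.457,-.283,.192],[.457,-.283,.142]]).round(0).tolist())
delta([.5167,-.2714,.07],11.45)
```

```text
0.2 [[165.0, 221.0]] head top z.192 [[182.0, 191.0], [185.0, 209.0]]
0.24 [[161.0, 205.0]] head top z.192 [[182.0, 191.0], [185.0, 209.0]]
0.28 [[158.0, 188.0]] head top z.192 [[182.0, 191.0], [185.0, 209.0]]
0.32 [[154.0, 170.0]] head top z.192 [[182.0, 191.0], [185.0, 209.0]]
0.36 [[151.0, 152.0]] head top z.192 [[182.0, 191.0], [185.0, 209.0]]
t 19.8 pos [0.6159, -0.2517, 0.0804] psi 11.54 q6 46.1 w 0.0476 F [0.6, -0.7, -2.9] zax [0.0016, -0.001, -1.0]
slide [-0.1012, -0.0005, 0.0103] roll 0.0016 or deg -0.09
```

```bash
python3 -m crank '{"slide":[[-0.002,0,0.004],[-0.008,0,0.008],[-0.015,0,0.01],[-0.022,0,0.01],[-0.03,0,0.01],[-0.038,0,0.01],[-0.046,0,0.01],[-0.05,0,0.01]],"roll":[0.001,0.001,0.001,0.001,0.001,0.001,0.001,0.001],"grip":[0.045,0.045,0.045,0.045,0.045,0.045,0.045,0.045]}' 110
python3 -m crank '{"slide":[[-0.005,0,0],[-0.012,0,0],[-0.02,0,0],[-0.028,0,0],[-0.036,0,0],[-0.044,0,0],[-0.05,0,0],[-0.05,0,0]],"roll":[0,0,0,0,0,0,0,0],"grip":[0.045,0.045,0.045,0.045,0.045,0.045,0.045,0.045]}' 110
python3 - <<'E'
from h import *
delta([.5167,-.2714,.07],11.45)
p=get_image("wrist"); save(p,"w13");p=get_image("scene"); save(p,"s13",(120,140,180,160),4)
E
```

```text
time_s: 20.6
position: [0.5656, -0.2617, 0.0695]
tool_rot: [[0.98, 0.199, -0.0], [0.199, -0.98, -0.0], [-0.0, 0.0, -1.0]]
ft_force: [1.0, -0.1, -2.5]
grip_width: 0.0478
time_s: 21.4
position: [0.5167, -0.2716, 0.0694]
tool_rot: [[0.98, 0.198, -0.0], [0.198, -0.98, 0.0], [-0.0, -0.0, -1.0]]
ft_force: [0.4, -0.4, -2.3]
grip_width: 0.0476
t 21.4 pos [0.5167, -0.2716, 0.0694] psi 11.44 q6 39.2 w 0.0476 F [0.4, -0.4, -2.3] zax [-0.0003, 0.0002, -1.0]
slide [0.0, -0.0002, -0.0006] roll -0.0002 or deg 0.01
```

View pics/w13.png

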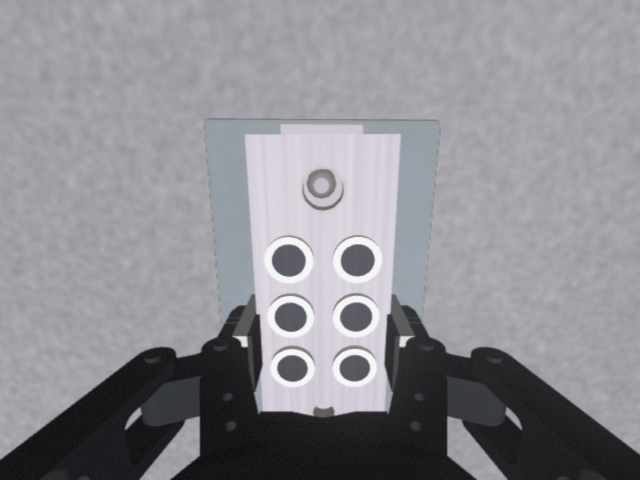

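View pics/s13.png

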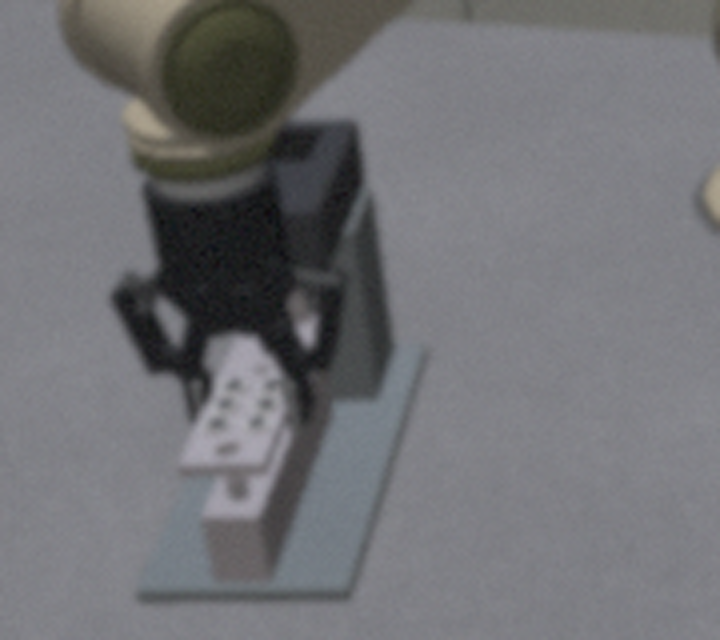

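Run:
```python
from h import *
p=get_image("wrist"); s=observe(); R=np.array(s["tool_rot"]);P=np.array(s["position"])
save(p,"w13b",(280,150,80,80),7); save(p,"w13c",(290,390,70,40),8)
W=lambda x,y,z:[*(P+R@np.array([x,y,0]))[:2],z]
print(proj(p,[W(.057,.0008,.076),W(.057,.0008,P[2]+.0166),W(.057,.0008,P[2]+.0246),W(-.035,.0008,P[2]+.0246),W(-.035,.0008,.076)]).round(1))
```

```text
[[322.9 182.7]
 [322.9 185.9]
 [322.9 188.8]
 [323.1 414.2]
 [323.  384.9]]
```

View pics/w13b.png

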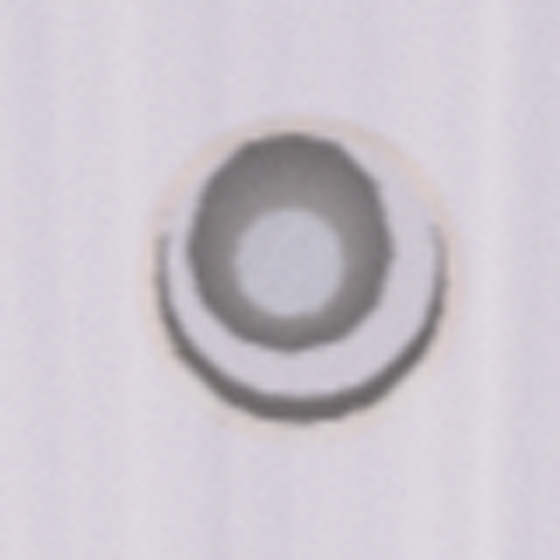

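View pics/w13c.png

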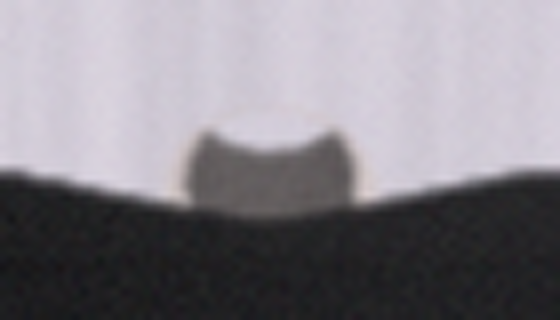

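Through the big hole the pin tip shows at (321,187), while an aligned tip should show at (323,183). The plate must go about 1.5 mm along -tool x and 0.5 mm along -y. I'll correct, lower a little and look again.

```bash
python3 -m crank '{"slide":[[-0.0005,-0.0002,0.001],[-0.001,-0.0004,0.002],[-0.0015,-0.0005,0.003],[-0.0015,-0.0005,0.004],[-0.0015,-0.0005,0.005],[-0.0015,-0.0005,0.006],[-0.0015,-0.0005,0.006],[-0.0015,-0.0005,0.006]],"roll":[0,0,0,0,0,0,0,0],"grip":[0.045,0.045,0.045,0.045,0.045,0.045,0.045,0.045]}' 110
python3 - <<'E'
from h import *
delta([.5167,-.2714,.07],11.45)
p=get_image("wrist"); s=observe(); R=np.array(s["tool_rot"]);P=np.array(s["position"])
save(p,"w14b",(280,150,80,80),7)
W=lambda x,y,z:[*(P+R@np.array([x,y,0]))[:2],z]
print(proj(p,[W(.057,.0008,.076),W(.057,.0008,.07),W(.057,.0008,P[2]+.0166),W(.057,.0008,P[2]+.0246)]).round(1))
E
```

```text
time_s: 22.35
position: [0.5159, -0.2713, 0.0633]
tool_rot: [[0.98, 0.199, -0.0], [0.199, -0.98, 0.0], [-0.0, -0.0, -1.0]]
ft_force: [-1.0, -0.3, -2.4]
grip_width: 0.0474
t 22.35 pos [0.5159, -0.2713, 0.0633] psi 11.48 q6 39.2 w 0.0474 F [-1.0, -0.3, -2.4] zax [-0.0001, 0.0, -1.0]
slide [0.0008, 0.0003, -0.0067] roll 0.0005 or deg -0.03
[[323.  185. ]
 [323.  183.1]
 [323.  186.3]
 [323.  189.2]]
```

View pics/w14b.png

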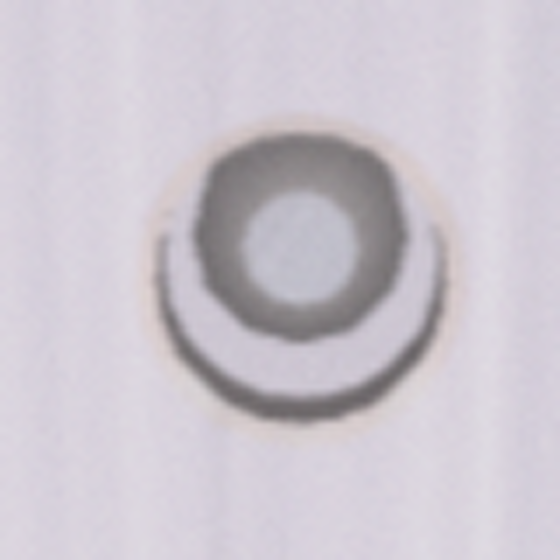

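Now aligned: the tip shows at (322.7,185.1) against a predicted (323,185). Lowering in stages.

```bash
python3 -m crank '{"slide":[[0,0,0.001],[0,0,0.0025],[0,0,0.004],[0,0,0.0055],[0,0,0.007],[0,0,0.0085],[0,0,0.0095],[0,0,0.0095]],"roll":[0,0,0,0,0,0,0,0],"grip":[0.045,0.045,0.045,0.045,0.045,0.045,0.045,0.045]}' 110
python3 - <<'E'
from h import *
delta([.5159,-.2713,.0434],11.45)
p=get_image("wrist"); s=observe(); R=np.array(s["tool_rot"]);P=np.array(s["position"]);print(np.round(s["wrist_torque"],2))
save(p,"w15b",(280,150,80,80),7)
W=lambda x,y,z:[*(P+R@np.array([x,y,0]))[:2],z]
print(proj(p,[W(.057,.0008,.076),W(.057,.0008,P[2]+.0166),W(.057,.0008,P[2]+.0246)]).round(1))
E
```

```text
time_s: 23.2
position: [0.5158, -0.2712, 0.0537]
tool_rot: [[0.98, 0.199, -0.0], [0.199, -0.98, 0.0], [-0.0, -0.0, -1.0]]
ft_force: [-0.0, 0.1, -3.0]
grip_width: 0.0477
t 23.2 pos [0.5158, -0.2712, 0.0537] psi 11.48 q6 39.2 w 0.0477 F [-0.0, 0.1, -3.0] zax [-0.0002, 0.0002, -1.0]
slide [0.0001, 0.0001, 0.0103] roll 0.0005 or deg -0.03
[-0.01 -0.07 -0.  ]
[[323.  188.3]
 [323.  186.3]
 [323.  189.2]]
```

View pics/w15b.png

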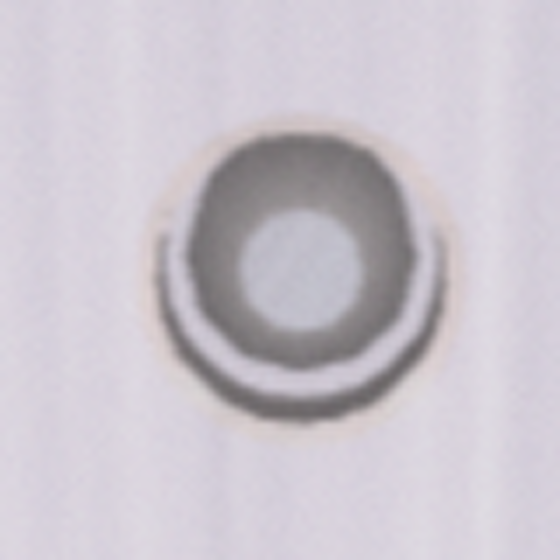

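```bash
python3 -m crank '{"slide":[[0,0,0.001],[0,0,0.002],[0,0,0.003],[0,0,0.004],[0,0,0.005],[0,0,0.006],[0,0,0.007],[0,0,0.007]],"roll":[0,0,0,0,0,0,0,0],"grip":[0.045,0.045,0.045,0.045,0.045,0.045,0.045,0.045]}' 110
python3 - <<'E'
from h import *
delta([.5159,-.2713,.0434],11.45); print(np.round(observe()["wrist_torque"],2))
E
```

```text
time_s: 24.05
position: [0.5158, -0.2712, 0.0467]
tool_rot: [[0.98, 0.199, -0.0], [0.199, -0.98, 0.0], [-0.0, -0.0, -1.0]]
ft_force: [0.8, 0.5, -2.2]
grip_width: 0.0481
t 24.05 pos [0.5158, -0.2712, 0.0467] psi 11.48 q6 39.2 w 0.0481 F [0.8, 0.5, -2.2] zax [-0.0002, 0.0002, -1.0]
slide [0.0001, 0.0001, 0.0033] roll 0.0005 or deg -0.03
[ 0.04 -0.04 -0.  ]
```

Free on both pins, with the underside near 63 mm. Lowering the last few millimetres to contact.

```bash
python3 -m crank '{"slide":[[0,0,0.0005],[0,0,0.001],[0,0,0.0015],[0,0,0.002],[0,0,0.0025],[0,0,0.003],[0,0,0.0035],[0,0,0.0035]],"roll":[0,0,0,0,0,0,0,0],"grip":[0.045,0.045,0.045,0.045,0.045,0.045,0.045,0.045]}' 110
python3 - <<'E'
from h import *
delta([.5159,-.2713,.0434],11.45); print(np.round(observe()["wrist_torque"],2))
E
```

```text
time_s: 24.85
position: [0.5159, -0.2713, 0.0435]
tool_rot: [[0.98, 0.199, 0.0], [0.199, -0.98, -0.0], [0.0, 0.0, -1.0]]
ft_force: [-0.3, -0.2, -1.5]
grip_width: 0.0473
t 24.85 pos [0.5159, -0.2713, 0.0435] psi 11.48 q6 39.2 w 0.0473 F [-0.3, -0.2, -1.5] zax [0.0001, -0.0001, -1.0]
slide [-0.0, 0.0, 0.0001] roll 0.0005 or deg -0.03
[ 0.08  0.09 -0.  ]
```

```bash
python3 -m crank '{"slide":[[0,0,0.0005],[0,0,0.001],[0,0,0.001],[0,0,0.0015],[0,0,0.0015],[0,0,0.002],[0,0,0.002],[0,0,0.002]],"roll":[0,0,0,0,0,0,0,0],"grip":[0.045,0.045,0.045,0.045,0.045,0.045,0.045,0.045]}' 110
python3 - <<'E'
from h import *
delta([.5159,-.2713,.0434],11.45); print(np.round(observe()["wrist_torque"],2))
p=get_image("wrist"); save(p,"w16"); p=get_image("scene"); save(p,"s16",(120,140,180,160),4)
E
```

```text
time_s: 25.65
position: [0.516, -0.2713, 0.0434]
tool_rot: [[0.98, 0.199, 0.001], [0.199, -0.98, -0.001], [0.001, 0.001, -1.0]]
ft_force: [-6.3, 4.4, 17.4]
grip_width: 0.0471
t 25.65 pos [0.516, -0.2713, 0.0434] psi 11.49 q6 39.2 w 0.0471 F [-6.3, 4.4, 17.4] zax [0.0011, -0.0012, -1.0]
slide [-0.0001, -0.0, -0.0] roll 0.0007 or deg -0.04
[ 0.59  0.9  -0.03]
```

View pics/w16.png

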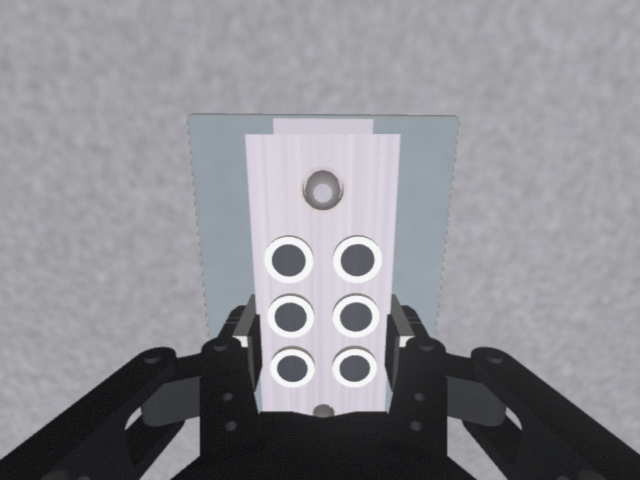

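View pics/s16.png

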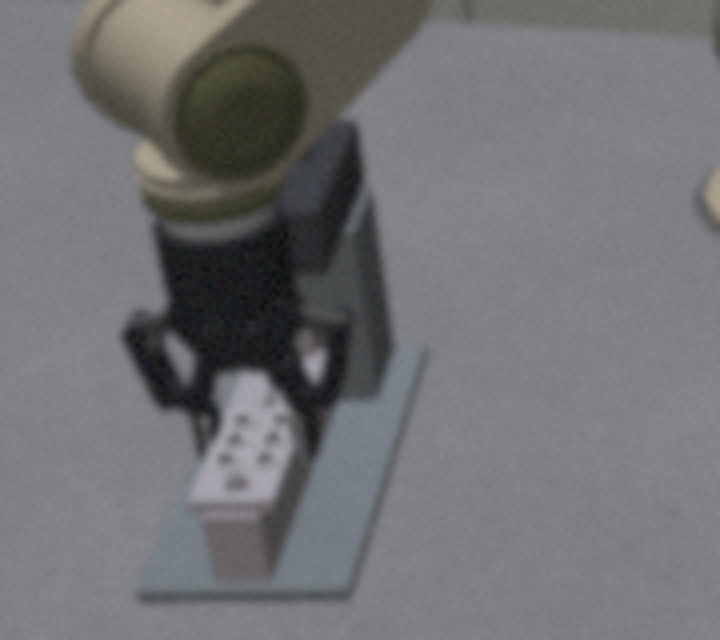

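```bash
python3 -m crank '{"slide":[[0,0,-0.001],[0,0,-0.0015],[0,0,-0.0015],[0,0,-0.0015],[0,0,-0.0015],[0,0,-0.0015],[0,0,-0.0015],[0,0,-0.0015]],"roll":[0,0,0,0,0,0,0,0],"grip":[0.048,0.05,0.053,0.057,0.062,0.068,0.072,0.072]}' 40
python3 - <<'E'
from h import *
delta([.5159,-.2713,.0434],11.45)
p=get_image("wrist"); save(p,"w17"); save(p,"w17b",(280,150,80,80),7)
E
```

```text
time_s: 26.55
position: [0.5159, -0.2713, 0.0428]
tool_rot: [[0.98, 0.199, 0.0], [0.199, -0.98, 0.0], [0.0, -0.0, -1.0]]
ft_force: [0.2, -0.2, -0.1]
grip_width: 0.0717
t 26.55 pos [0.5159, -0.2713, 0.0428] psi 11.47 q6 39.2 w 0.0717 F [0.2, -0.2, -0.1] zax [0.0, 0.0, -1.0]
slide [0.0, 0.0, -0.0006] roll 0.0004 or deg -0.02
```

View pics/w17.png

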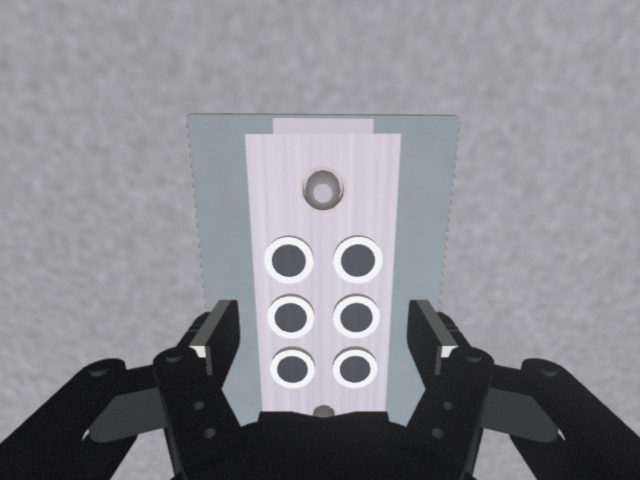

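View pics/w17b.png

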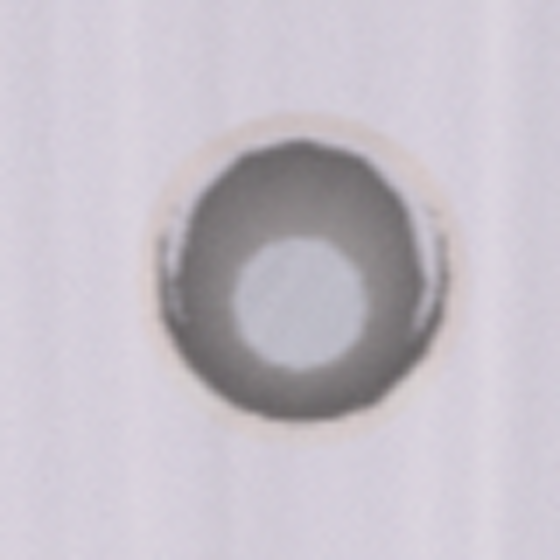

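Released, and the plate has not moved. The pin fills the big hole at (323,189). Retracting straight up.

```bash
python3 -m crank '{"slide":[[0,0,-0.005],[0,0,-0.015],[0,0,-0.03],[0,0,-0.05],[0,0,-0.075],[0,0,-0.1],[0,0,-0.13],[0,0,-0.15]],"roll":[0,0,0,0,0,0,0,0],"grip":[0.072,0.072,0.072,0.072,0.072,0.072,0.072,0.072]}' 40
python3 -m crank '{"slide":[[0.01,-0.01,-0.01],[0.02,-0.03,-0.02],[0.03,-0.06,-0.03],[0.04,-0.09,-0.03],[0.05,-0.13,-0.03],[0.05,-0.16,-0.03],[0.05,-0.18,-0.03],[0.05,-0.18,-0.03]],"roll":[0,0,0,0,0,0,0,0],"grip":[0.072,0.072,0.072,0.072,0.072,0.072,0.072,0.072]}' 40
python3 - <<'E'
from h import *
delta([.5159,-.2713,.0434],11.45)
p=get_image("wrist"); save(p,"w18");p=get_image("scene"); save(p,"s18",(120,140,180,160),4); save(p,"s18f");p=get_image("top"); save(p,"t18",(400,180,140,160),4)
for n,z in {"plate_mid":.068}.items():
    for s in silhouettes(n,p)[:2]: print(n,s["confidence"],rect(s,p,z))
E
```

```text
time_s: 27.4
position: [0.5161, -0.2714, 0.196]
tool_rot: [[0.98, 0.199, 0.003], [0.199, -0.98, -0.002], [0.002, 0.003, -1.0]]
ft_force: [0.5, -0.5, 0.7]
grip_width: 0.0719
time_s: 28.2
position: [0.5286, -0.0819, 0.223]
tool_rot: [[0.979, 0.202, -0.0], [0.202, -0.979, 0.001], [-0.0, -0.001, -1.0]]
ft_force: [0.8, -0.4, -0.4]
grip_width: 0.0718
t 28.2 pos [0.5286, -0.0819, 0.223] psi 11.67 q6 56.8 w 0.0718 F [0.8, -0.4, -0.4] zax [-0.0005, 0.0008, -1.0]
slide [-0.0507, 0.1831, 0.1795] roll 0.0038 or deg -0.22
plate_mid 0.64 [ 516.2 -269.1  141.3   51.9   11.1]
```

View pics/w18.png

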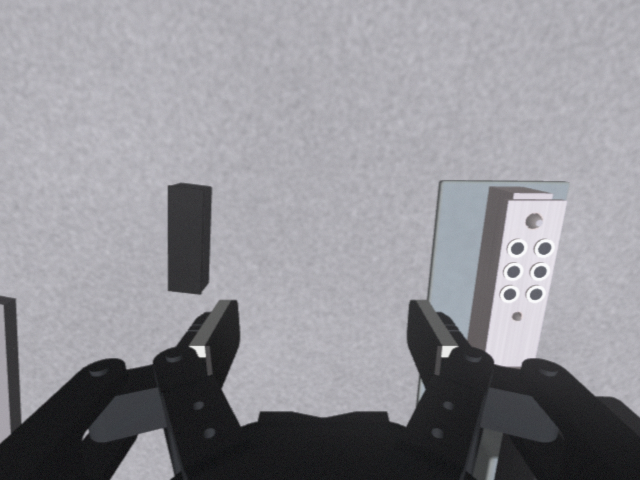

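View pics/s18.png

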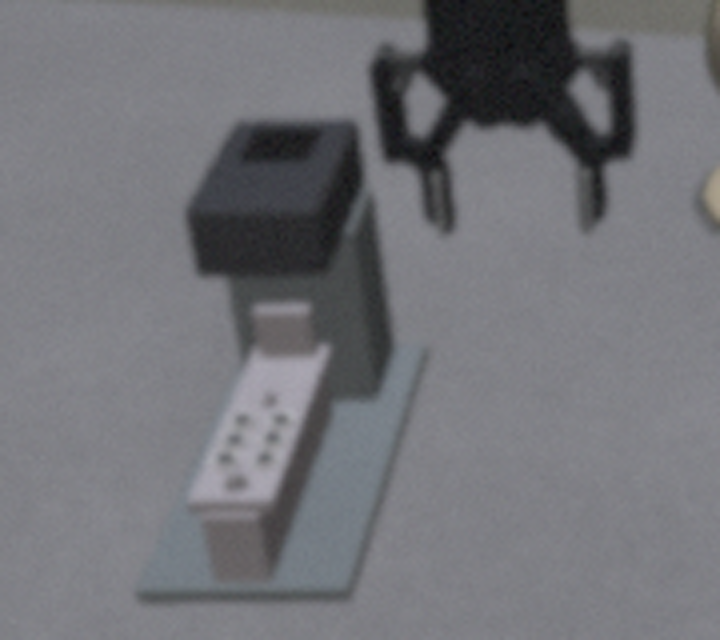

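View pics/t18.png

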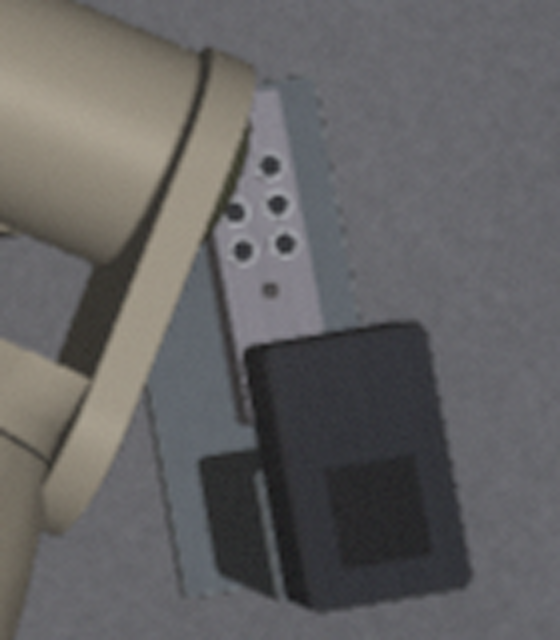

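View pics/s18f.png

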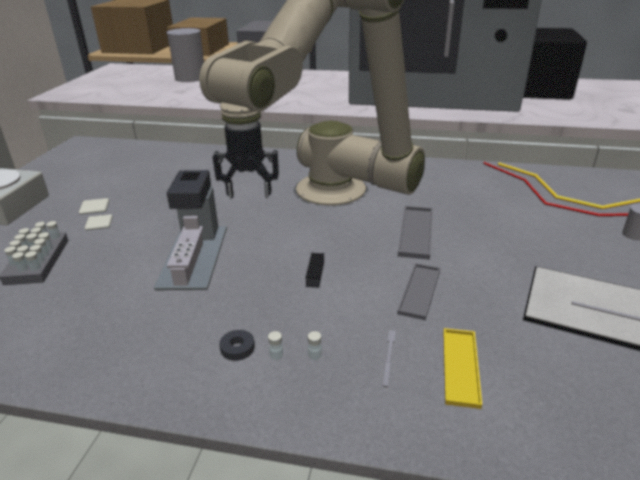

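```bash
python3 -c "
import cv2
f=cv2.imread('pics/w18.png')[175:345,460:590];cv2.imwrite('pics/w18z.png',cv2.resize(f,None,fx=3.5,fy=3.5,interpolation=2))"
```

```text
(no output)
```

View pics/w18z.png

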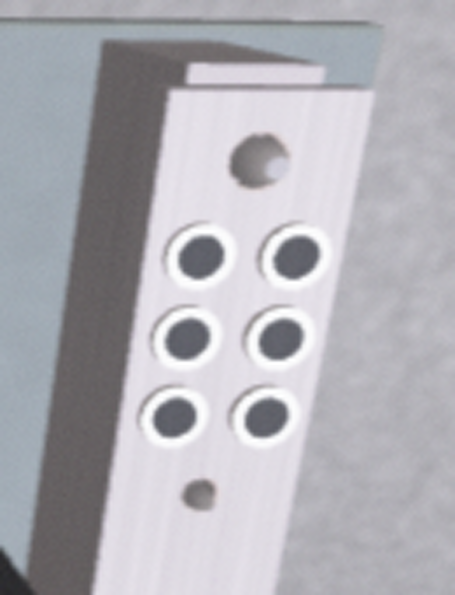

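Both pins stand up through their holes, at crop (262,160) and (200,495). The plate lies flush along the pedestal. Handing in.

```bash
python3 -c "
from rig import *
print(close_job())"
```

```text
the job is handed in; nothing more can be done
None
```

The plate is seated on the reader's pedestal with both pins through their holes, and the job is handed in; `close_job()` gave no verdict. I lifted the plate from the smaller grey tray by its tab, set it on the rubber-topped block and let go. I then gripped its long edges, turned it, slid the tab under the head, lowered it onto both pins and released it.

**Last checks:**
- **Seating:** contact came at the expected height (gripper tip at 43.4 mm, about 17 N of push). The plate did not move on release, and close-up pictures show it flush along the pedestal.
- **Bystanders:** the vials, ring and spatula look unmoved in the final picture; I did not re-measure them.
- **Time:** about 28 s of the 72 s.

**Disagreements:** the top camera and the wrist camera differed by 2 to 4 mm, and I trusted the wrist camera. Looking through the big hole at the pin called for a last shift of 1.5 mm. The networks' tray finds were the look-alike trays and the ring, so I picked the tray from its description.

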